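# Clear the food steamer and pack the corn

## Task

The steaming is done and everything has cooled. With the lid still on the steamer, turn its timer knob all the way back (counterclockwise) to the zero stop, then lay the steamer lid flat on the round cork mat, handle up. Put all the corn pieces from the steamer into the open glass box, then close up: the grey lid seated flat on the box and the steamer lid seated back on the empty steamer, timer still at zero; leave the salt pot, the mug and the jam jar alone.

Things in the scene. Friction and masses are not known exactly. Their poses are not given: they have to be found in the camera images.
- steamer: Food steamer, fixed. Sizes in mm. Origin at worktop height on the axis of its open round steel basket, z up. Basket: inner floor z = 65, rim z = 129, outer radius 92 at the rim, inner radius 86 (floor) to 88 (rim). White round base below, radius 104, 60 high. White control pod 105 (x) by 96 (y), centre x = -150, top z = 85.
- timer (a joint): Steamer's timer knob, rad: 0 at the zero stop (hard), up to 4.5; grows clockwise seen from above, so zero is reached counterclockwise. Friction about 0.05 N m, no spring, stays where left. Vertical axis at x = -155 mm, y = 0 of the steamer, on the pod.
- timer_grip (a point): On the timer knob's axis at gripping height, 122 mm above the worktop. Turns with the knob: its x axis lies along the black grip bar (42 long, 14 wide, top 7 above this point, bottom 23 below it, on a flange of radius 22); close the fingers along its y axis. At zero the bar is parallel to the steamer's x axis.
- steamer_lid: Loose round glass lid, 0.35 kg, radius 101 mm. Origin at the centre of its skirt's lower edge, z up. Steel skirt 12 deep, inner radius 96, hangs outside the basket rim (4 play); plate z = 12 to 18; black handle bar in the middle, 56 along x, 16 along y, z = 18 to 50. Seated, its origin is 117 above the steamer's; it starts so.
- cork_mat: Round cork mat, fixed, radius 112 mm, 8 thick. Origin at the centre of its underside. The steamer lid is to be put down on it.
- meal_box: Open glass box, fixed: outside 130 (x) by 180 (y) by 72 mm high, walls 5, inner floor at z = 5. Origin at the centre of its underside, z up. Empty at the start.
- box_lid: Loose flat grey plastic lid of the glass box, 0.18 kg, 146 (x) by 196 (y) mm. Origin at the centre of its skirt's lower edge, z up. Skirt 10 deep, goes outside the box walls (4 play each side); plate z = 10 to 16; grip ridge in the middle, 70 along y, 16 along x, z = 16 to 48. Seated (either way round) its origin is 62 above the box's. Starts flat on the worktop.
- corn1: Corn cob piece, may be absent: round, 42 mm across, 60 long, 0.08 kg. Origin in its middle, z along the cob. Starts standing on end on the floor of the steamer basket (origin 95 above the worktop).
- corn2: Corn cob piece, may be absent: round, 42 mm across, 60 long, 0.08 kg. Origin in its middle, z along the cob. Starts standing on end on the floor of the steamer basket (origin 95 above the worktop).
- corn3: Corn cob piece, may be absent: round, 42 mm across, 60 long, 0.08 kg. Origin in its middle, z along the cob. Starts standing on end on the floor of the steamer basket (origin 95 above the worktop).
- corn4: Corn cob piece, may be absent: round, 42 mm across, 60 long, 0.08 kg. Origin in its middle, z along the cob. Starts standing on end on the floor of the steamer basket (origin 95 above the worktop).
- salt_pot: Wooden salt pot, radius 30 mm, 60 high, bystander, origin under its centre. Not to be disturbed.
- mug: White mug, radius 40 mm, 90 high, bystander, origin under its centre. Not to be disturbed.
- jam_jar: Amber glass jar, radius 30 mm, 75 high, bystander, origin under its centre. Not to be disturbed.
There are look-alikes about, which are no part of the job. Leave any blue look-alike of the meal_box alone.

How it is judged:
On the way, in this order (a step that is already met when the one before it is completed fails the run):
1. timer knob back at its zero stop while the lid is still on the steamer (value of joint timer below 0.1 rad and horizontal distance between steamer_lid and steamer below 0.012 m and z of steamer_lid in the frame of steamer between 0.11 and 0.121 m and angle between steamer_lid's own z axis and vertical below 0.04 rad), for 0.2 s.
2. steamer lid lies flat on the cork mat, let go (horizontal distance between steamer_lid and cork_mat below 0.06 m and height (world z) of steamer_lid below 0.014 m and angle between steamer_lid's own z axis and vertical below 0.06 rad and contact force between the fingers and steamer_lid below 0.3 N), for 0.2 s.
3. all corn pieces are inside the glass box (x of corn1 in the frame of meal_box between -0.062 and 0.062 m and y of corn1 in the frame of meal_box between -0.087 and 0.087 m and z of corn1 in the frame of meal_box between 0 and 0.055 m and x of corn2 in the frame of meal_box between -0.062 and 0.062 m and y of corn2 in the frame of meal_box between -0.087 and 0.087 m and z of corn2 in the frame of meal_box between 0 and 0.055 m and x of corn3 in the frame of meal_box between -0.062 and 0.062 m and y of corn3 in the frame of meal_box between -0.087 and 0.087 m and z of corn3 in the frame of meal_box between 0 and 0.055 m and x of corn4 in the frame of meal_box between -0.062 and 0.062 m and y of corn4 in the frame of meal_box between -0.087 and 0.087 m and z of corn4 in the frame of meal_box between 0 and 0.055 m), for 0.2 s.
At the end, for the whole second after the job is handed in: All corn inside the glass box; grey lid seated on it and steamer lid on the steamer (each within 12 mm of centre, flat within 0.04 rad, raised under 3.5 mm; grey lid aligned within 0.15 rad); timer below 0.1 rad; all at rest (all of step 1 and all of step 3 and horizontal distance between box_lid and meal_box below 0.012 m and z of box_lid in the frame of meal_box between 0.055 and 0.0655 m and angle between box_lid's own z axis and vertical below 0.04 rad and angle between the y axis of box_lid and the y axis of meal_box, either way round below 0.15 rad and linear speed of each of steamer_lid, box_lid below 0.02 m/s); the robot touches nothing.
It fails at once if the salt pot, the mug or the jam jar is shifted by more than 30 mm (distance of any of salt_pot, mug, jam_jar from where it was at the start of the episode above 0.03 m).
Of corn1, corn2, corn3, corn4 only 2 to 4 are there at a start; the rules pass over those that are not, and their reading is None.
At some moment in a run one of box_lid, corn1, corn2, corn3, corn4 may be knocked a few centimetres aside while the robot is not near it.
Once in a run the grip may slacken for a moment while it holds something.
It also fails if it takes over 210 s, if anything falls off the work surface, if the arm or the gripper's body presses on something with over 40 N, if the wrist force passes 120 N, or if a joint passes its speed limit or range.

## Robot

A 6-joint arm with a two-finger parallel gripper is mounted at the origin on the work surface. World frame = base frame: x ahead of the robot, y to its left, z up, the work surface at z = 0. Lengths are in m, angles in rad, forces in N, time in s.
With the tool pointing down it reaches from about 0.25 to 0.8 m from the base axis. Payload 8.5 kg.
Tool frame: the origin (TCP) lies midway between the tips of the shut fingers; the grasp point (between the pads) lies 19 mm behind it; z points along the fingers, y is the line along which they close (so a half turn about z gives the same grasp; the last joint's range is limited). The gripper opens to 85 mm and grips with 20 to 120 N. Pads are 22 mm wide; open, the fingers measure 114 mm over their backs; the gripper's body (76 mm by 85 mm) begins 54 mm behind the grasp point. The pads swing forward as they close: fully open they stand 13 mm farther back than shut.
Start: joints at [1.311, 0.238, -0.013, 1.319, 0, 1.571], TCP at [0.135, 0.507, 0.231] pointing down, gripper open.
Joint ranges: [-2.66, 2.66], [-1.03, 1.9], [-1.14, 1.46], [-1.82, 2.27], [-1.45, 1.34], [-3.14, 3.14]. Speed limits (rad/s): [2.22, 2.22, 2.79, 3.14, 3.14, 3.14].

## Interface

Orientations are given as a unit quaternion [w, x, y, z].
In Python, from station import observe, optics, bot gives the robot as it stands.
- The arm moves only by the tool servo_tool, never from a script. Its argument "commands" is a list that holds one entry, the list of rows, each a list of 6 numbers: the shift along the world's x, y, z in mm, then the turn, a rotation vector about the world's x, y, z in degrees. A call has 1 to 12 rows; each row is the pose to reach, as a shift and turn from the pose commanded when the call began; what a row does not reach only later rows make up. A row lasts 1/12 s, in which the tool goes at most 41.7 mm and 7.16 degrees, less where a joint would pass 70% of its speed; a pose out of reach is approached as far as the arm can. A call with a gripper value outside its range is refused whole. "claw" is the opening, from -1 (shut) to 1 (fully open), set as the call begins (left out, the last holds). The fingers move at their own pace and stop on an object; "newtons" is the grip in N (left out, the last holds). Time passes only in rows, so rows that repeat a pose let the fingers close. It gives the time, the measured TCP pose, the force, the opening and the grip force at its end, in the units of the state.
- observe(): the state, without advancing time (a new reading comes with each control period).
- optics.snapshot(name): name is "scene" or "side" or "wrist"; returns the picture (400x640x3 uint8, blue, green, red); there is no depth.
- optics.camera_model(name): a dict with "vertical_fov" (degrees; the focal length in pixels is half the picture's height over the tangent of half this angle, whatever the lens; pixels are square), "cx", "cy" (the principal point, pixels), "T" (4x4, takes a point from camera to world coordinates). Camera axes: x right, y down, z forward; pixel columns grow to the right and rows downward; lengths in m; the calibration is good to about 2 mm. The wrist camera is an equidistant fisheye: a pixel r from the principal point sees the ray r / f radians off the axis. A picture is of the moment at which its call begins: read the wrist's pose just before it. camera_model takes no time and is no camera call; for the wrist camera it gives the pose at the moment of the call.
- bot.hand_in(): hands the job in; it is judged then, once.
The state is a dict: "time": time; "joint_positions": joint angles; "joint_vel": joint speeds; "joint_efforts": joint torques, N m; "tcp_pos": TCP position; "orientation": TCP orientation; "ft_force": force on the tool from outside, world axes, zero at the start; "torque": the same for the moment, N m; "finger_gap": finger opening in m; "finger_force": force on a finger pad.
Only numpy, scipy, OpenCV 4.12 (cv2) and the standard library are available. Lean on these libraries where they do the work, as an engineer would, in place of code of your own. Each camera call takes 0.05 s, during which the arm holds its last target. There are 200 camera calls.

## Working session

There is one attempt and no reset: what is moved stays moved. The work goes in short steps, Python scripts to look and compute and a tool call to move; the robot and the scene stay as the last step left them, time stands still between calls to the robot, and variables do not carry over. Pictures are saved under pics/ and viewed, at most 14 in all, crops included, and the job is handed in when it is done.

Besides the shell and the picture viewer there is one more tool, called after "Emit:" as name([rows], argument=value, ...), one row to a line, values as JSON. servo_tool: Moves the arm, as the interface text tells. Its arguments: {"type":"object","properties":{"commands":{"type":"array"},"claw":{"type":"number"},"newtons":{"type":"number"}},"required":["commands"]}

```bash
ls; mkdir -p pics
cat > h.py <<'E'
import numpy as np, cv2
from station import observe, optics, bot
def cam(n):
    m=optics.camera_model(n); return m
def ray(n,u,v,m=None):
    m=m or cam(n); f=200/np.tan(np.radians(m["vertical_fov"])/2); T=np.array(m["T"])
    d=np.array([u-m["cx"],v-m["cy"]],float)
    if n=="wrist":
        r=np.hypot(*d); t=r/f; k=np.sin(t)/r if r>1e-9 else 0
        c=np.array([d[0]*k,d[1]*k,np.cos(t)])
    else: c=np.array([d[0]/f,d[1]/f,1.])
    return T[:3,3],T[:3,:3]@c
def onz(n,u,v,z,m=None):
    o,d=ray(n,u,v,m); return o+d*(z-o[2])/d[2]
def proj(n,p,m=None):
    m=m or cam(n); f=200/np.tan(np.radians(m["vertical_fov"])/2); T=np.array(m["T"])
    c=T[:3,:3].T@(np.asarray(p)-T[:3,3])
    if n=="wrist":
        a=np.arctan2(np.hypot(c[0],c[1]),c[2]); h=np.hypot(c[0],c[1]); return np.array([m["cx"]+f*a*c[0]/h,m["cy"]+f*a*c[1]/h])
    return np.array([m["cx"]+f*c[0]/c[2],m["cy"]+f*c[1]/c[2]])
E
python3 - <<'E'
from h import *
for n in("scene","side","wrist"):
    m=cam(n);print(n,m["vertical_fov"],m["cx"],m["cy"],np.round(m["T"],3).tolist())
    cv2.imwrite(f"pics/{n}0.png",optics.snapshot(n))
print(observe())
E
```

```text
pics
scene 49.108734197477986 314.45366814061356 201.65705285283255 [[-0.792, 0.413, -0.45, 1.089], [0.61, 0.561, -0.56, 0.809], [0.021, -0.718, -0.696, 1.005], [0.0, 0.0, 0.0, 1.0]]
side 55.98626495765125 318.5068665903962 197.7537333939003 [[0.954, -0.156, 0.257, 0.22], [-0.3, -0.534, 0.79, -0.836], [0.014, -0.831, -0.556, 0.778], [0.0, 0.0, 0.0, 1.0]]
wrist 65.70646984690485 322.4558824157333 199.11620282434146 [[0.257, 0.927, 0.274, 0.064], [0.966, -0.246, -0.075, 0.526], [-0.002, 0.284, -0.959, 0.374], [0.0, 0.0, 0.0, 1.0]]
{'time': 0.15, 'joint_positions': array([ 1.31096295e+00,  2.38628137e-01, -1.40309589e-02,  1.31919024e+00,
       -5.54477684e-06,  1.57079199e+00]), 'joint_vel': array([ 0.00038916, -0.00204206,  0.00037889,  0.00239107, -0.00032428,
        0.00221287]), 'joint_efforts': array([-8.24885792e-04, -5.39080203e+01,  3.46596837e+01,  1.44348596e-02,
        4.39393409e-05,  1.38519169e-05]), 'tcp_pos': array([0.13480713, 0.50708614, 0.23084463]), 'orientation': array([-6.54612914e-05,  1.29549365e-01,  9.91572834e-01, -5.22424340e-04]), 'ft_force': array([ 0.1945473 ,  0.27772006, -0.54276316]), 'torque': array([ 0.0234    ,  0.06114872, -0.00812578]), 'finger_force': 0.0, 'finger_gap': 0.0854206489444105}
```

View pics/scene0.png

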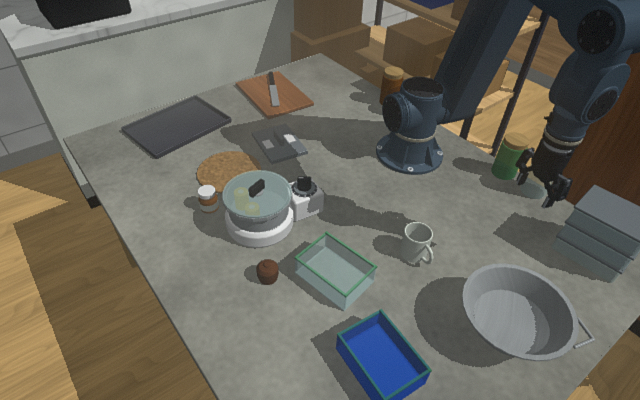

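View pics/side0.png

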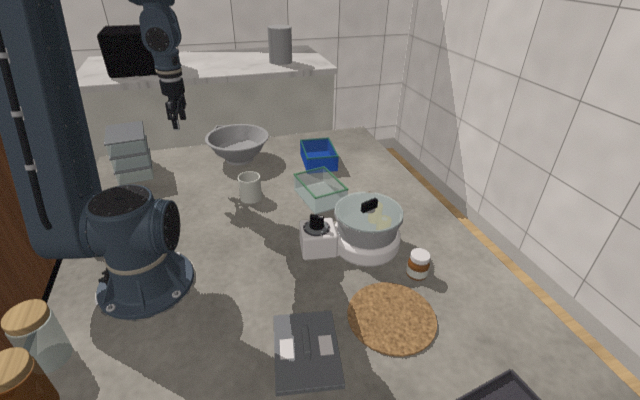

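Scene: steamer at (258,205) with its pod at (305,195), cork mat (228,168), glass box (335,268), grey lid with ridge (280,142), salt pot (267,271), mug (418,243) and jam jar (207,197).
Look-alikes:
- blue box at (383,355) for the glass box
- colander at (520,310) for the steamer
- grey stack lid at (605,215), tray at (175,125) and chopping board at (275,92) for the grey lid

By the description I choose the clear box (335,268) and the flat ridged lid, which is at (308,350) in the side view. I'll check both in a close crop.

Run:
```python
from h import *
a=cv2.imread("pics/side0.png")
c=cv2.resize(a[165:395,260:450],None,fx=2.6,fy=2.6,interpolation=cv2.INTER_CUBIC)
cv2.imwrite("pics/side_c.png",c)
b=cv2.imread("pics/scene0.png")
c=cv2.resize(b[115:310,180:450],None,fx=2.9,fy=2.9,interpolation=cv2.INTER_CUBIC)
cv2.imwrite("pics/scene_c.png",c)
for nm,uv in dict(steamer=(258,183),mat=(228,168)).items(): print(nm, onz("scene",*uv,0.13 if nm=="steamer" else .008))
for nm,uv,z in [("lidtop",(368,213),.13),("mat",(392,318),.008),("boxlid",(308,345),.012),("box",(320,183),.072),("knob",(317,220),.125),("mug",(250,175),.09),("jar",(419,252),.075)]: print(nm,onz("side",*uv,z).round(3))
```

```text
steamer [ 0.61096257 -0.05800104  0.13      ]
mat [ 0.58680957 -0.30852618  0.008     ]
lidtop [ 0.635 -0.033  0.13 ]
mat [ 0.59  -0.309  0.008]
boxlid [ 0.367 -0.324  0.012]
box [0.58  0.255 0.072]
knob [ 0.484 -0.017  0.125]
mug [0.346 0.35  0.09 ]
jar [ 0.732 -0.175  0.075]
```

View pics/side_c.png

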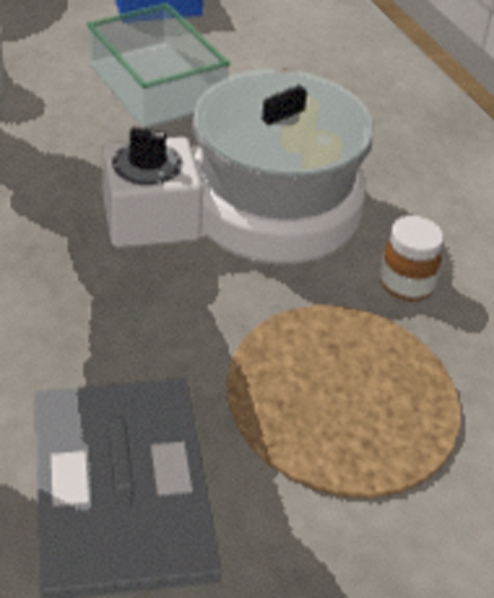

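View pics/scene_c.png

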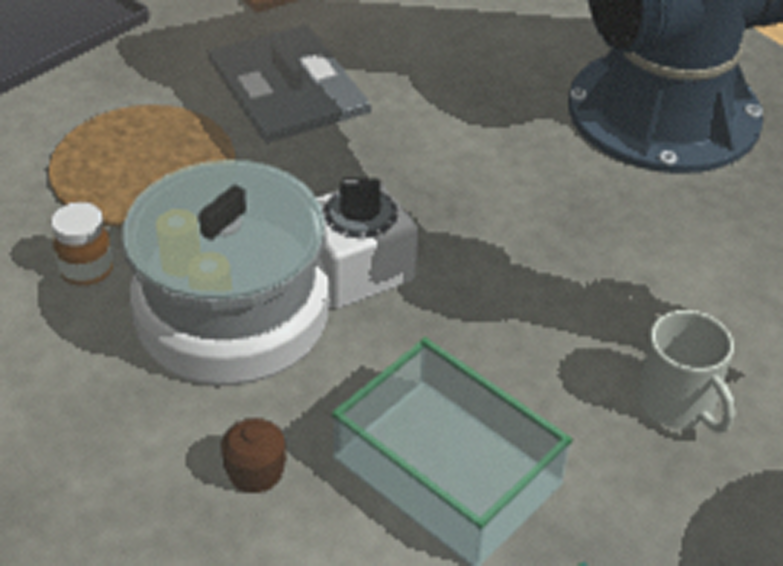

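The crops confirm the clear green-rimmed box and the dark-grey ridged lid beside the cork mat. Two pale corn pieces show through the steamer lid. Next I'll move above the knob for a wrist view.

Emit:
servo_tool([
  [[20, -20, 40, 0, 0, 0], [40, -50, 80, 0, 0, 0], [60, -80, 120, 0, 0, 0], [90, -110, 130, 0, 0, 0], [115, -145, 130, 0, 0, 0], [140, -180, 130, 0, 0, 0], [165, -210, 130, 0, 0, 0], [190, -240, 130, 0, 0, 0], [215, -275, 130, 0, 0, 0], [240, -310, 130, 0, 0, 0], [260, -340, 130, 0, 0, 0], [280, -370, 130, 0, 0, 0]],
], claw=0.0, newtons=40)

```text
time: 1.15
tcp_pos: [0.4065, 0.1488, 0.3613]
orientation: [0.0, 0.129, 0.992, 0.0]
ft_force: [0.8, 0.7, -0.5]
finger_gap: 0.0424
finger_force: 0.0
```

Run:
```python
from h import *
s=observe();print(s['time'],s['joint_positions'].round(3),s['tcp_pos'].round(3),s['orientation'].round(3),s['finger_gap'])
```

```text
1.15 [ 0.351  0.066  0.106  1.61  -0.     0.611] [0.406 0.149 0.361] [0.    0.129 0.992 0.   ] 0.04235702829678846
```

Emit:
servo_tool([
  [[15, -30, 0, 0, 0, 0], [30, -60, 10, 0, 0, 0], [45, -95, 20, 0, 0, 0], [60, -130, 30, 0, 0, 0], [75, -160, 30, 0, 0, 0], [85, -180, 30, 0, 0, 0], [85, -180, 30, 0, 0, 0], [85, -180, 30, 0, 0, 0]],
])

```text
time: 1.82
tcp_pos: [0.491, -0.0303, 0.3906]
orientation: [-0.001, 0.131, 0.991, -0.0]
ft_force: [-1.1, 0.6, -0.8]
finger_gap: 0.0428
finger_force: 0.0
```

Run:
```python
from h import *
s=observe();print(s['time'],s['joint_positions'].round(3),s['tcp_pos'].round(3))
m=cam("wrist");np.save("wm1.npy",m["T"]);a=optics.snapshot("wrist");cv2.imwrite("pics/w1.png",a)
```

```text
1.8167 [-0.062  0.182  0.317  1.707 -0.     0.201] [ 0.491 -0.03   0.391]
```

View pics/w1.png

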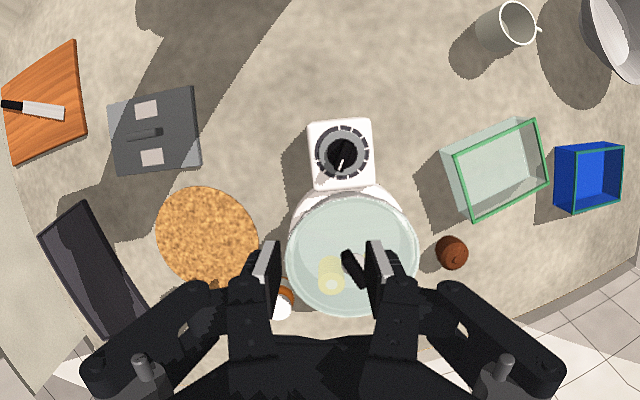

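Run:
```python
from h import *
a=cv2.imread("pics/w1.png")
c=cv2.resize(a[110:325,270:440],None,fx=2.8,fy=2.8,interpolation=cv2.INTER_CUBIC)
cv2.imwrite("pics/w1c.png",c)
m=dict(cam("wrist"));m["T"]=np.load("wm1.npy")
P=lambda u,v,z: onz("wrist",u,v,z,m)
hsv=cv2.cvtColor(a,cv2.COLOR_BGR2HSV)
def circ(p): 
    p=np.array(p);A=np.c_[2*p[:,:2],np.ones(len(p))];s=np.linalg.lstsq(A,(p[:,:2]**2).sum(1),rcond=None)[0];return s[:2].round(4),np.sqrt(s[2]+s[0]**2+s[1]**2).round(4)
# cork
mk=cv2.inRange(hsv,(8,100,80),(22,255,255))[:, :];mk[:, :130]=0;mk[:180]=0;mk[:,262:]=0;mk[290:]=0
mk=cv2.morphologyEx(mk,cv2.MORPH_CLOSE,np.ones((9,9)))
cs=max(cv2.findContours(mk,0,1)[0],key=cv2.contourArea)[:,0]
h=cv2.convexHull(cs)[:,0];h=[q for q in h if not(q[1]>262 and q[0]>200)]
print("cork",circ([P(*q,.008) for q in h]))
# boxlid corners rough click, and box rim green
g=cv2.inRange(hsv,(60,100,60),(85,255,255));g[:,:430]=0;g[:,552:]=0
cs=np.vstack([k[:,0] for k in cv2.findContours(g,0,1)[0] if cv2.contourArea(k)>3])
w=np.array([P(*q,.072)[:2] for q in cs],np.float32);print("box",cv2.minAreaRect(w))
gl=cv2.inRange(hsv,(0,0,40),(180,60,115))
print("boxlid", [P(u,v,.016)[:2].round(3).tolist() for u,v in [(107,104),(192,86),(201,165),(119,176)]])
print("salt",P(452,250,.06).round(3),"jar",P(281,305,.075).round(3),"mug",P(517,23,.09).round(3))
```

```text
cork (array([ 0.5921, -0.2992]), np.float64(0.1119))
box ((0.582598090171814, 0.2704160809516907), (0.13068333268165588, 0.18145327270030975), 9.680643081665039)
boxlid [[0.27, -0.409], [0.31, -0.218], [0.45, -0.245], [0.415, -0.433]]
salt [0.708 0.152 0.06 ] jar [ 0.724 -0.171  0.075] mug [0.34  0.338 0.09 ]
```

View pics/w1c.png

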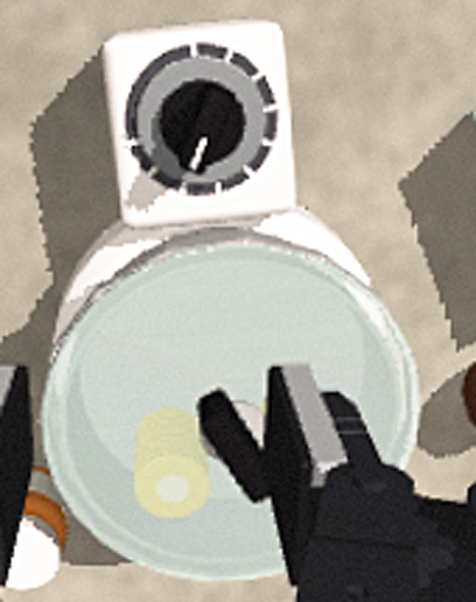

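Run:
```python
from h import *
m=dict(cam("wrist"));m["T"]=np.load("wm1.npy")
P=lambda u,v,z: onz("wrist",270+u/2.8,110+v/2.8,z,m)[:2]
def circ(p): 
    p=np.array(p);A=np.c_[2*p,np.ones(len(p))];s=np.linalg.lstsq(A,(p**2).sum(1),rcond=None)[0];return s[:2].round(4),np.sqrt(s[2]+s[0]**2+s[1]**2).round(4)
lc,r=circ([P(u,v,.130) for u,v in [(42,425),(58,345),(115,275),(200,240),(300,253),(370,300),(410,360),(418,420),(395,495),(190,579),(110,545),(60,490)]]);print("lid",lc,r)
dc,r=circ([P(u,v,.095) for u,v in [(126,118),(150,65),(200,42),(250,62),(277,115),(258,168),(205,194),(150,172)]]);print("dial",dc,r)
kc,r=circ([P(u,v,.115) for u,v in [(160,122),(203,80),(245,120),(203,164),(172,95),(234,92)]]);print("knobdisc",kc,r)
p,q=P(206,139,.129),P(195,170,.129);d=q-p;print("ptr",p,q,np.degrees(np.arctan2(d[1],d[0])))
for c in(dc,kc):
    d=lc-c;print("steamer yaw",np.degrees(np.arctan2(d[1],d[0])),np.hypot(*d))
pod=np.array([P(u,v,.085) for u,v in [(105,38),(282,22),(297,207),(125,225)]]);print(pod.round(3),pod.mean(0))
h=[P(u,v,.167) for u,v in [(213,395),(258,497)]];d=h[1]-h[0];print("handle",h,np.mean(h,0),np.degrees(np.arctan2(d[1],d[0])),np.hypot(*d))
for z in(.125,): print("corn",P(172,490,z),P(240,425,z))
```

```text
lid [ 0.6413 -0.0248] 0.1018
dial [ 0.4854 -0.0005] 0.0387
knobdisc [ 0.4841 -0.0009] 0.0207
ptr [ 0.48998538 -0.00192972] [ 0.50314242 -0.01067346] -33.60671288927659
steamer yaw -8.859356687639648 0.15778244515788184
steamer yaw -8.644797548475786 0.15900644641020062
[[ 0.433 -0.038]
 [ 0.448  0.053]
 [ 0.546  0.038]
 [ 0.532 -0.054]] [ 4.89459116e-01 -4.30400744e-04]
handle [array([ 0.60127323, -0.02855277]), array([ 0.66322001, -0.01990525])] [ 0.63224662 -0.02422901] 7.946902698706986 0.06254745368303181
corn [ 0.6733155  -0.06578879] [ 0.64331138 -0.02071423]
```

The wrist view shows the knob dial at (342,153) with its pointer toward lower left, the lid circle centred near (350,253) and a corn piece at (332,283). I'll line up over the knob with the fingers across its bar.

Emit:
servo_tool([
  [[-2, 10, -30, 0, 0, -5], [-4, 20, -60, 0, 0, -10], [-5, 29, -90, 0, 0, -16.5], [-5, 29, -120, 0, 0, -16.5], [-5, 29, -150, 0, 0, -16.5], [-5, 29, -190, 0, 0, -16.5], [-5, 29, -210, 0, 0, -16.5], [-5, 29, -220, 0, 0, -16.5], [-5, 29, -220, 0, 0, -16.5], [-5, 29, -220, 0, 0, -16.5]],
])

```text
time: 2.7
tcp_pos: [0.4859, 0.0004, 0.1722]
orientation: [0.0, 0.27, 0.963, 0.0]
ft_force: [-0.6, 0.5, 0.4]
finger_gap: 0.0426
finger_force: 0.0
```

Run:
```python
from h import *
s=observe();print(s['time'],s['joint_positions'].round(3),s['tcp_pos'].round(4),s['orientation'].round(3),s['finger_gap'])
m=cam("wrist");a=optics.snapshot("wrist")
print(proj("wrist",[.4855,-.0008,.129],m),proj("wrist",s['tcp_pos'],m))
u,v=proj("wrist",[.4855,-.0008,.129],m).astype(int)
y0=max(v-130,0);x0=max(u-130,0)
print(x0,y0);cv2.imwrite("pics/w2.png",cv2.resize(a[y0:y0+260,x0:x0+260],None,fx=2.2,fy=2.2))
```

```text
2.7 [ 1.000e-03  2.000e-01 -2.190e-01  1.151e+00  0.000e+00  5.470e-01] [4.859e-01 4.000e-04 1.722e-01] [0.    0.27  0.963 0.   ] 0.042551540494814986
[321.68958942 226.21962269] [323.82024679 256.39422048]
191 96
```

View pics/w2.png

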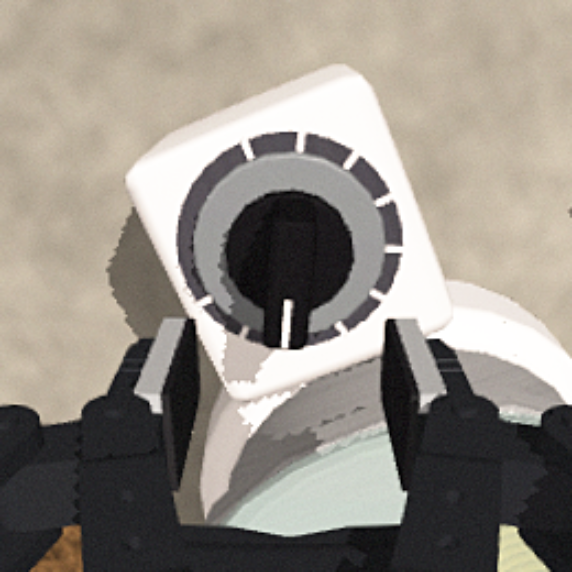

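The crop shows the bar upright at column 289, aligned with and centred between the fingers (190 to 400). I'll descend and close on it.

Emit:
servo_tool([
  [[0, -1, -25, 0, 0, 0], [0, -1, -50, 0, 0, 0], [0, -1, -67, 0, 0, 0], [0, -1, -67, 0, 0, 0], [0, -1, -67, 0, 0, 0]],
])

```text
time: 3.17
tcp_pos: [0.4863, -0.0012, 0.1054]
orientation: [0.0, 0.27, 0.963, 0.0]
ft_force: [-0.8, -1.0, -0.0]
finger_gap: 0.0426
finger_force: 0.0
```

Emit:
servo_tool([
  [[0, 0, 0, 0, 0, 0], [0, 0, 0, 0, 0, 0], [0, 0, 0, 0, 0, 0], [0, 0, 0, 0, 0, 0], [0, 0, 0, 0, 0, 0], [0, 0, 0, 0, 0, 0]],
], claw=-1, newtons=50)

```text
time: 3.67
tcp_pos: [0.4873, -0.0008, 0.1062]
orientation: [0.002, 0.27, 0.963, 0.001]
ft_force: [0.1, 2.9, 7.0]
finger_gap: 0.0128
finger_force: 52.2
```

Emit:
servo_tool([
  [[0, 0, 0, 0, 0, 7], [0, 0, 0, 0, 0, 14], [0, 0, 0, 0, 0, 21], [0, 0, 0, 0, 0, 25], [0, 0, 0, 0, 0, 28]],
])

```text
time: 4.08
tcp_pos: [0.4872, -0.0009, 0.1061]
orientation: [0.002, 0.027, 1.0, 0.0]
ft_force: [0.2, 2.5, 7.0]
finger_gap: 0.0133
finger_force: 52.3
```

Run:
```python
from h import *
s=observe();print(s)
```

```text
{'time': 4.0833, 'joint_positions': array([-2.29277772e-03,  2.49872776e-01, -3.35284518e-01,  9.82034245e-01,
        6.70979805e-04,  5.25836562e-02]), 'joint_vel': array([-1.07984090e-03, -7.67785361e-05,  2.57424159e-04, -2.38976575e-03,
        1.01525588e-03, -5.88250230e-01]), 'joint_efforts': array([ -0.95300082, -47.58248806,  28.5033524 ,  -0.11731805,
        -0.60769105,   0.48983049]), 'tcp_pos': array([ 0.48724024, -0.00091128,  0.10613373]), 'orientation': array([1.79338754e-03, 2.74341237e-02, 9.99621932e-01, 3.80700467e-04]), 'ft_force': array([0.22377096, 2.47659053, 6.97230045]), 'torque': array([ 0.41266054,  0.06856601, -0.03320278]), 'finger_force': 52.340168952941895, 'finger_gap': 0.013252705691400921}
```

Emit:
servo_tool([
  [[0, 0, 0, 0, 0, 7], [0, 0, 0, 0, 0, 14], [0, 0, 0, 0, 0, 21], [0, 0, 0, 0, 0, 28], [0, 0, 0, 0, 0, 35], [0, 0, 0, 0, 0, 42], [0, 0, 0, 0, 0, 49], [0, 0, 0, 0, 0, 56], [0, 0, 0, 0, 0, 63], [0, 0, 0, 0, 0, 70], [0, 0, 0, 0, 0, 77], [0, 0, 0, 0, 0, 80]],
])

```text
time: 5.08
tcp_pos: [0.4874, -0.0011, 0.1062]
orientation: [0.002, -0.623, 0.783, -0.001]
ft_force: [1.2, 0.5, 6.2]
finger_gap: 0.0129
finger_force: 52.3
```

Emit:
servo_tool([
  [[0, 0, 0, 0, 0, 7], [0, 0, 0, 0, 0, 14], [0, 0, 0, 0, 0, 21], [0, 0, 0, 0, 0, 28], [0, 0, 0, 0, 0, 35], [0, 0, 0, 0, 0, 42], [0, 0, 0, 0, 0, 49], [0, 0, 0, 0, 0, 56], [0, 0, 0, 0, 0, 63], [0, 0, 0, 0, 0, 70], [0, 0, 0, 0, 0, 76], [0, 0, 0, 0, 0, 80]],
])

```text
time: 6.08
tcp_pos: [0.4877, -0.001, 0.1061]
orientation: [-0.001, 0.98, -0.2, 0.002]
ft_force: [1.7, 1.4, 5.2]
finger_gap: 0.0132
finger_force: 53.2
```

Run:
```python
from h import *
s=observe();print({k:np.round(s[k],3) for k in('joint_positions','orientation','torque','ft_force')})
```

```text
{'joint_positions': array([-2.000e-03,  2.500e-01, -3.350e-01,  9.810e-01,  1.000e-03,
       -2.742e+00]), 'orientation': array([-0.001,  0.98 , -0.2  ,  0.002]), 'torque': array([ 0.324, -0.253, -0.017]), 'ft_force': array([1.72 , 1.416, 5.185])}
```

Emit:
servo_tool([
  [[0, 0, 0, 0, 0, 5], [0, 0, 0, 0, 0, 10], [0, 0, 0, 0, 0, 14], [0, 0, 0, 0, 0, 14]],
])

```text
time: 6.42
tcp_pos: [0.4877, -0.0009, 0.1061]
orientation: [-0.001, 0.997, -0.08, 0.002]
ft_force: [1.2, 2.1, 6.0]
finger_gap: 0.0129
finger_force: 53.4
```

Emit:
servo_tool([
  [[0, 0, 0, 0, 0, 2], [0, 0, 0, 0, 0, 4], [0, 0, 0, 0, 0, 4], [0, 0, 0, 0, 0, 4]],
])

```text
time: 6.75
tcp_pos: [0.4877, -0.0009, 0.1062]
orientation: [-0.001, 0.999, -0.048, 0.002]
ft_force: [1.6, 2.9, 6.6]
finger_gap: 0.0127
finger_force: 67.5
```

Run:
```python
from h import *
s=observe();print({k:np.round(s[k],3) for k in('joint_positions','orientation','torque','ft_force')})
```

```text
{'joint_positions': array([-3.000e-03,  2.500e-01, -3.350e-01,  9.810e-01,  1.000e-03,
       -3.048e+00]), 'orientation': array([-0.001,  0.999, -0.048,  0.002]), 'torque': array([ 0.641, -0.21 , -1.364]), 'ft_force': array([1.562, 2.941, 6.616])}
```

The knob is at its stop: torque reads 1.36 N m and the angle matches. I'll release, rise, and turn back for the lid.

Emit:
servo_tool([
  [[0, 0, 0, 0, 0, 0], [0, 0, 0, 0, 0, 0], [0, 0, 0, 0, 0, 0], [0, 0, 0, 0, 0, 0], [0, 0, 30, 0, 0, 0], [0, 0, 70, 0, 0, 0], [0, 0, 110, 0, 0, -7], [0, 0, 150, 0, 0, -14], [0, 0, 190, 0, 0, -21], [0, 0, 230, 0, 0, -28], [20, 0, 250, 0, 0, -35], [40, 0, 250, 0, 0, -42]],
], claw=0.1)

```text
time: 7.75
tcp_pos: [0.5269, -0.0013, 0.3599]
orientation: [-0.002, 0.914, -0.405, 0.004]
ft_force: [0.5, -1.2, -0.8]
finger_gap: 0.0466
finger_force: 0.0
```

Emit:
servo_tool([
  [[2, 0, 0, 0, 0, -7], [4, 0, 0, 0, 0, -14], [6, 0, 0, 0, 0, -21], [8, 0, 0, 0, 0, -28], [10, 0, 0, 0, 0, -35], [10, 0, 0, 0, 0, -42], [10, 0, 0, 0, 0, -49], [10, 0, 0, 0, 0, -56], [10, 0, 0, 0, 0, -63], [10, 0, 0, 0, 0, -70], [10, 0, 0, 0, 0, -77], [10, 0, 0, 0, 0, -84]],
], claw=1)

```text
time: 8.75
tcp_pos: [0.5356, -0.0013, 0.3541]
orientation: [-0.0, -0.409, 0.913, 0.0]
ft_force: [-0.6, -0.6, -0.7]
finger_gap: 0.0856
finger_force: 0.0
```

Emit:
servo_tool([
  [[10, 0, 0, 0, 0, -7], [20, 0, 0, 0, 0, -14], [30, 0, 0, 0, 0, -21], [40, 0, 0, 0, 0, -28], [50, -5, 0, 0, 0, -35], [60, -10, 0, 0, 0, -39], [60, -10, 0, 0, 0, -39], [60, -10, 0, 0, 0, -39]],
])

```text
time: 9.42
tcp_pos: [0.5958, -0.0114, 0.3536]
orientation: [-0.001, -0.085, 0.996, 0.0]
ft_force: [-1.1, 0.2, -0.5]
finger_gap: 0.0855
finger_force: 0.0
```

Run:
```python
from h import *
s=observe();print({k:np.round(s[k],3) for k in('time','joint_positions','tcp_pos','orientation','finger_gap')})
m=cam("wrist");np.save("wm3.npy",m["T"]);a=optics.snapshot("wrist");cv2.imwrite("pics/w3.png",a)
```

```text
{'time': np.float64(9.417), 'joint_positions': array([-0.019,  0.368,  0.482,  1.686, -0.   , -0.189]), 'tcp_pos': array([ 0.596, -0.011,  0.354]), 'orientation': array([-0.001, -0.085,  0.996,  0.   ]), 'finger_gap': np.float64(0.086)}
```

View pics/w3.png

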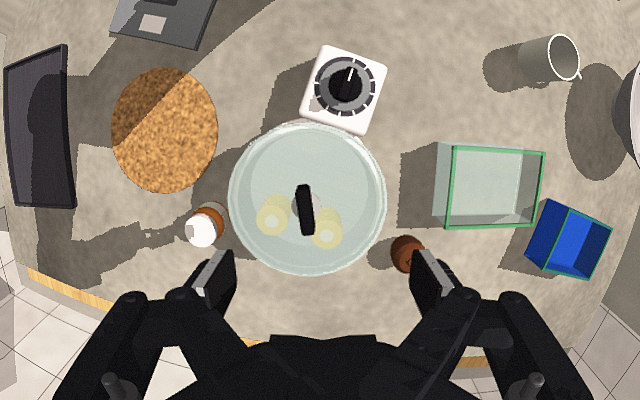

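The lid handle is at (306,209), nearly vertical in the picture, and the knob pointer now points away from the steamer. Two corn tops sit near (270,220) and (326,234).

Run:
```python
from h import *
m=dict(cam("wrist"));m["T"]=np.load("wm3.npy")
a=cv2.imread("pics/w3.png");g=a.max(2)
mk=(g<45).astype(np.uint8);mk[:175]=0;mk[250:]=0;mk[:,:250]=0;mk[:,360:]=0
n,l,st,ce=cv2.connectedComponentsWithStats(mk);i=1+np.argmax(st[1:,4]);ys,xs=np.where(l==i);print(st[i])
w=np.array([onz("wrist",x,y,.160,m)[:2] for x,y in zip(xs,ys)],np.float32);print(cv2.minAreaRect(w))
T=[(x,y) for x,y in zip(xs,ys)]
P=lambda u,v,z: onz("wrist",u,v,z,m)[:2]
def circ(p): 
    p=np.array(p);A=np.c_[2*p,np.ones(len(p))];s=np.linalg.lstsq(A,(p**2).sum(1),rcond=None)[0];return s[:2].round(4),np.sqrt(s[2]+s[0]**2+s[1]**2).round(4)
print(circ([P(u,v,.129) for u,v in [(228,195),(308,121),(386,195),(306,276),(250,252),(362,250),(250,141),(365,142)]]))
hsv=cv2.cvtColor(a,cv2.COLOR_BGR2HSV)
g=cv2.inRange(hsv,(60,100,60),(85,255,255));g[:,:430]=0;g[:,535:][190:]=0
ks=[k for k in cv2.findContours(g[:235,:],0,1)[0] if cv2.contourArea(k)>20]
for k in ks: print(cv2.boundingRect(k),cv2.minAreaRect(np.array([P(*q,.072) for q in k[:,0]],np.float32)))
```

```text
[295 184  20  52 697]
((0.6376280188560486, -0.024673864245414734), (0.06089155003428459, 0.01720653474330902), 17.602367401123047)
(array([ 0.6387, -0.0257]), np.float64(0.1018))
(444, 209, 91, 20) ((0.6336950659751892, 0.27811890840530396), (0.029821783304214478, 0.18137164413928986), 11.129279136657715)
```

Emit:
servo_tool([
  [[12, -4, -30, 0, 0, 3], [25, -8, -60, 0, 0, 6], [38, -13, -90, 0, 0, 8], [42, -14, -125, 0, 0, 8], [42, -14, -155, 0, 0, 8], [42, -14, -185, 0, 0, 8], [42, -14, -205, 0, 0, 8], [42, -14, -214, 0, 0, 8], [42, -14, -214, 0, 0, 8], [42, -14, -214, 0, 0, 8]],
], claw=0.3)

```text
time: 10.3
tcp_pos: [0.6378, -0.0251, 0.1413]
orientation: [0.0, -0.154, 0.988, -0.0]
ft_force: [0.3, 0.2, -0.1]
finger_gap: 0.0555
finger_force: 0.0
```

Emit:
servo_tool([
  [[0, 0, 0, 0, 0, 0], [0, 0, 0, 0, 0, 0], [0, 0, 0, 0, 0, 0], [0, 0, 0, 0, 0, 0], [0, 0, 0, 0, 0, 0], [0, 0, 0, 0, 0, 0], [0, 0, 0, 0, 0, 0]],
], claw=-1, newtons=60)

```text
time: 10.88
tcp_pos: [0.6385, -0.0252, 0.1418]
orientation: [0.001, -0.153, 0.988, -0.0]
ft_force: [-1.0, 1.6, 6.6]
finger_gap: 0.0145
finger_force: 59.8
```

Emit:
servo_tool([
  [[0, 0, 15, 0, 0, 0], [0, 0, 35, 0, 0, 0], [0, 0, 60, 0, 0, 0], [0, 0, 85, 0, 0, 0], [-3, -20, 100, 0, 0, 0], [-8, -45, 100, 0, 0, 0], [-12, -72, 100, 0, 0, 0], [-17, -100, 100, 0, 0, 0], [-22, -130, 100, 0, 0, 0], [-27, -160, 100, 0, 0, 0], [-31, -185, 100, 0, 0, 0], [-35, -210, 100, 0, 0, 0]],
])

```text
time: 11.88
tcp_pos: [0.6021, -0.2367, 0.2401]
orientation: [-0.0, -0.153, 0.988, 0.0]
ft_force: [0.1, -1.1, -4.2]
finger_gap: 0.0147
finger_force: 59.0
```

Emit:
servo_tool([
  [[-4, -25, 0, 0, 0, 0], [-8, -47, 0, 0, 0, 0], [-11, -62, 0, 0, 0, 0], [-11, -64, 0, 0, 0, 0], [-11, -64, -30, 0, 0, 0], [-11, -64, -60, 0, 0, 0], [-11, -64, -90, 0, 0, 0], [-11, -64, -120, 0, 0, 0], [-11, -64, -150, 0, 0, 0], [-11, -64, -180, 0, 0, 0], [-11, -64, -190, 0, 0, 0], [-11, -64, -190, 0, 0, 0]],
])

```text
time: 12.88
tcp_pos: [0.5902, -0.2976, 0.0474]
orientation: [-0.002, -0.153, 0.988, 0.002]
ft_force: [-0.1, 0.9, -3.3]
finger_gap: 0.0156
finger_force: 58.9
```

Emit:
servo_tool([
  [[0, 0, -6, 0, 0, 0], [0, 0, -11, 0, 0, 0], [0, 0, -13, 0, 0, 0], [0, 0, -13, 0, 0, 0]],
])

```text
time: 13.22
tcp_pos: [0.5922, -0.2994, 0.038]
orientation: [0.0, -0.153, 0.988, -0.0]
ft_force: [-0.7, -0.3, -3.1]
finger_gap: 0.0149
finger_force: 59.2
```

Emit:
servo_tool([
  [[0, 0, -1, 0, 0, 0], [0, 0, -2, 0, 0, 0], [0, 0, -2, 0, 0, 0]],
])

```text
time: 13.47
tcp_pos: [0.5919, -0.2994, 0.0356]
orientation: [0.0, -0.153, 0.988, -0.0]
ft_force: [0.3, -0.2, -2.3]
finger_gap: 0.0146
finger_force: 59.2
```

Emit:
servo_tool([
  [[0, 0, -1, 0, 0, 0], [0, 0, -2, 0, 0, 0], [0, 0, -3, 0, 0, 0], [0, 0, -3, 0, 0, 0], [0, 0, -3, 0, 0, 0]],
])

```text
time: 13.88
tcp_pos: [0.5919, -0.2994, 0.0327]
orientation: [0.0, -0.153, 0.988, -0.0]
ft_force: [-1.8, 0.7, 2.7]
finger_gap: 0.0149
finger_force: 59.8
```

Emit:
servo_tool([
  [[0, 0, 0, 0, 0, 0], [0, 0, 0, 0, 0, 0], [0, 0, 0, 0, 0, 0], [0, 0, 0, 0, 0, 0], [0, 0, 0, 0, 0, 0]],
], claw=0.2)

```text
time: 14.3
tcp_pos: [0.5919, -0.2993, 0.0323]
orientation: [0.0, -0.153, 0.988, -0.0]
ft_force: [0.6, 0.0, 0.1]
finger_gap: 0.0514
finger_force: 0.0
```

Emit:
servo_tool([
  [[0, 0, 40, 0, 0, 0], [0, 0, 80, 0, 0, 0], [0, 0, 120, 0, 0, 0], [0, 0, 160, 0, 0, 0], [0, 25, 195, 0, 0, -5], [0, 55, 220, 0, 0, -10], [0, 90, 245, 0, 0, -15], [0, 125, 270, 0, 0, -18], [0, 160, 290, 0, 0, -18], [-5, 195, 310, 0, 0, -18], [-5, 230, 320, 0, 0, -18], [-5, 260, 320, 0, 0, -18]],
], claw=1)

```text
time: 15.3
tcp_pos: [0.5871, -0.0372, 0.3553]
orientation: [0.002, 0.003, 1.0, -0.0]
ft_force: [-0.4, 0.0, 0.2]
finger_gap: 0.0855
finger_force: 0.0
```

Emit:
servo_tool([
  [[0, 10, 0, 0, 0, 0], [0, 18, 0, 0, 0, 0], [0, 18, 0, 0, 0, 0], [0, 18, 0, 0, 0, 0]],
])

```text
time: 15.63
tcp_pos: [0.5868, -0.0219, 0.3518]
orientation: [-0.0, 0.003, 1.0, -0.0]
ft_force: [0.2, -0.6, 0.2]
finger_gap: 0.0855
finger_force: 0.0
```

Run:
```python
from h import *
s=observe();print({k:np.round(s[k],3) for k in('time','joint_positions','tcp_pos','orientation','finger_gap')})
m=cam("wrist");np.save("wm4.npy",m["T"]);a=optics.snapshot("wrist");cv2.imwrite("pics/w4.png",a)
```

```text
{'time': np.float64(15.633), 'joint_positions': array([-0.037,  0.349,  0.449,  1.672, -0.   , -0.03 ]), 'tcp_pos': array([ 0.587, -0.022,  0.352]), 'orientation': array([-0.   ,  0.003,  1.   , -0.   ]), 'finger_gap': np.float64(0.086)}
```

View pics/w4.png

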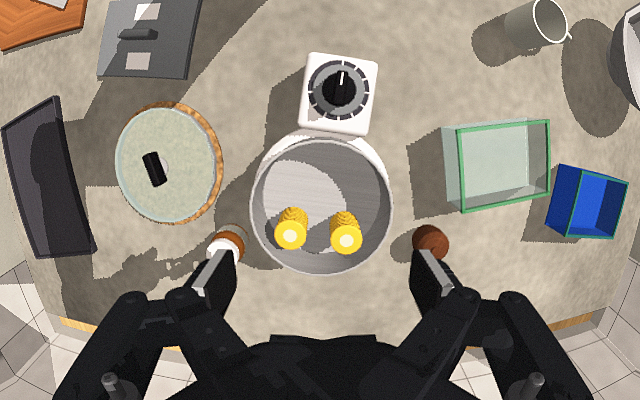

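Two corns stand with tops at (290,235) and (346,240). The lid lies flat on the mat at (168,165).

Run:
```python
from h import *
m=dict(cam("wrist"));m["T"]=np.load("wm4.npy")
P=lambda u,v,z: onz("wrist",u,v,z,m)[:2]
a=cv2.imread("pics/w4.png");hsv=cv2.cvtColor(a,cv2.COLOR_BGR2HSV)
y=cv2.inRange(hsv,(20,90,120),(35,255,255));y[:190]=0;y[280:]=0;y[:,:255]=0;y[:,385:]=0
y=cv2.morphologyEx(y,cv2.MORPH_CLOSE,np.ones((5,5)))
for k in cv2.findContours(y,0,1)[0]:
    if cv2.contourArea(k)<200: continue
    print(cv2.boundingRect(k))
    # lower end of silhouette: top-face circle r=21mm
    b=k[:,0].max(axis=0); x,yy,w,h=cv2.boundingRect(k)
    bottom=P(k[k[:,0,1].argmax()][0][0],yy+h,.125);print("bottom edge",bottom,"-> centre x",bottom[0]-.021)
for u,v in [(290,235),(346,240)]: print(P(u,v,.125))
def circ(p): 
    p=np.array(p);A=np.c_[2*p,np.ones(len(p))];s=np.linalg.lstsq(A,(p**2).sum(1),rcond=None)[0];return s[:2].round(4),np.sqrt(s[2]+s[0]**2+s[1]**2).round(4)
print("rim",circ([P(u,v,.129) for u,v in [(249,205),(392,203),(321,276),(270,254),(370,257),(278,149),(363,149)]]))
g=cv2.inRange(hsv,(60,100,60),(85,255,255));g[:,:440]=0;g[:,553:]=0;g[163:,551:]=0
k=np.vstack([k[:,0] for k in cv2.findContours(g,0,1)[0]]);h=cv2.convexHull(k)[:,0];print(cv2.approxPolyDP(h,5,True)[:,0].tolist())
print("box",cv2.minAreaRect(np.array([P(*q,.072) for q in h],np.float32)))
```

```text
(329, 211, 34, 43)
bottom edge [0.6988685  0.00154832] -> centre x 0.6778685042203653
(275, 207, 33, 43)
bottom edge [ 0.69269018 -0.06613762] -> centre x 0.6716901844900642
[ 0.67097385 -0.06514003]
[0.67846379 0.00777383]
rim (array([ 0.6368, -0.0248]), np.float64(0.0919))
[[549, 120], [549, 194], [462, 213], [456, 130]]
box ((0.5829575657844543, 0.2709355354309082), (0.13002747297286987, 0.1821780800819397), 9.956635475158691)
```

Emit:
servo_tool([
  [[12, -6, -15, 0, 0, -7], [24, -12, -30, 0, 0, -14], [36, -18, -50, 0, 0, -21], [50, -25, -75, 0, 0, -28], [64, -32, -100, 0, 0, -35], [78, -40, -120, 0, 0, -42], [84, -43, -145, 0, 0, -49], [84, -43, -170, 0, 0, -50], [84, -43, -195, 0, 0, -50], [84, -43, -195, 0, 0, -50], [84, -43, -195, 0, 0, -50]],
], claw=0.45)

```text
time: 16.6
tcp_pos: [0.6698, -0.0656, 0.1561]
orientation: [-0.002, 0.426, 0.905, -0.001]
ft_force: [-0.7, 0.2, -0.0]
finger_gap: 0.0621
finger_force: 0.0
```

Run:
```python
from h import *
s=observe();print({k:np.round(s[k],4) for k in('time','joint_positions','tcp_pos','orientation','finger_gap')})
m=cam("wrist");a=optics.snapshot("wrist")
u,v=proj("wrist",[.671,-.065,.125],m).astype(int);print(u,v)
hsv=cv2.cvtColor(a,cv2.COLOR_BGR2HSV)
y=cv2.inRange(hsv,(20,90,120),(35,255,255));y=cv2.morphologyEx(y,cv2.MORPH_CLOSE,np.ones((5,5)))
for k in cv2.findContours(y,0,1)[0]:
    if cv2.contourArea(k)>300: print(cv2.boundingRect(k),[onz("wrist",*k[i][0],.125,m)[:2].round(4) for i in (k[:,0,0].argmin(),k[:,0,0].argmax(),k[:,0,1].argmax())])
cv2.imwrite("pics/w5.png",a)
```

```text
{'time': np.float64(16.6), 'joint_positions': array([-9.7500e-02,  5.2610e-01,  2.3870e-01,  1.2867e+00, -3.0000e-04,
        7.8330e-01]), 'tcp_pos': array([ 0.6698, -0.0656,  0.1561]), 'orientation': array([-1.500e-03,  4.263e-01,  9.046e-01, -7.000e-04]), 'finger_gap': np.float64(0.0621)}
326 233
(293, 180, 69, 84) [array([ 0.652 , -0.0738]), array([ 0.6855, -0.0495]), array([ 0.682 , -0.0826])]
(368, 113, 81, 72) [array([ 0.6526, -0.0061]), array([0.6949, 0.0201]), array([ 0.6899, -0.0091])]
```

View pics/w5.png

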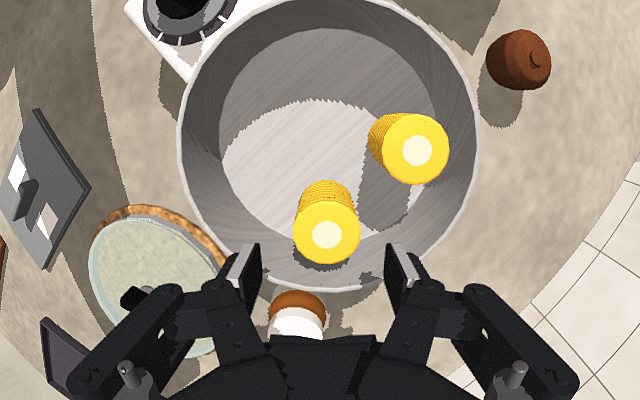

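The corn top at (326,233) is centred between the fingers and matches the prediction. I'll descend and grasp.

Emit:
servo_tool([
  [[1, 0, -25, 0, 0, 0], [1, 0, -50, 0, 0, 0], [1, 0, -68, 0, 0, 0], [1, 0, -68, 0, 0, 0], [1, 0, -68, 0, 0, 0]],
])

```text
time: 17.07
tcp_pos: [0.6723, -0.0646, 0.0907]
orientation: [0.0, 0.426, 0.905, 0.0]
ft_force: [0.8, -0.8, 0.0]
finger_gap: 0.0621
finger_force: 0.0
```

Emit:
servo_tool([
  [[0, 0, 0, 0, 0, 0], [0, 0, 0, 0, 0, 0], [0, 0, 0, 0, 0, 0], [0, 0, 0, 0, 0, 0], [0, 0, 0, 0, 0, 0]],
], claw=-1, newtons=40)

```text
time: 17.48
tcp_pos: [0.6733, -0.0646, 0.0921]
orientation: [0.002, 0.426, 0.905, 0.001]
ft_force: [-0.2, -0.3, 5.9]
finger_gap: 0.0426
finger_force: 41.0
```

Emit:
servo_tool([
  [[0, 0, 20, 0, 0, 0], [0, 0, 50, 0, 0, 0], [0, 0, 80, 0, 0, 0], [0, 0, 110, 0, 0, 0], [-10, 20, 120, 0, 0, -5], [-20, 45, 120, 0, 0, -10], [-30, 75, 120, 0, 0, -15], [-40, 110, 120, 0, 0, -20], [-50, 145, 120, 0, 0, -25], [-60, 180, 120, 0, 0, -30], [-70, 215, 120, 0, 0, -30], [-80, 250, 120, 0, 0, -30]],
])

```text
time: 18.48
tcp_pos: [0.5915, 0.1874, 0.211]
orientation: [0.001, 0.646, 0.764, 0.001]
ft_force: [1.3, 0.1, -0.4]
finger_gap: 0.0428
finger_force: 40.9
```

Emit:
servo_tool([
  [[-2, 20, 0, 0, 0, 0], [-2, 42, 0, 0, 0, 0], [-2, 42, 0, 0, 0, 0], [-2, 42, -25, 0, 0, 0], [-2, 42, -50, 0, 0, 0], [-2, 42, -80, 0, 0, 0], [-2, 42, -80, 0, 0, 0], [-2, 42, -80, 0, 0, 0]],
])

```text
time: 19.15
tcp_pos: [0.5892, 0.227, 0.1293]
orientation: [-0.0, 0.645, 0.764, -0.001]
ft_force: [-0.4, -0.7, 0.3]
finger_gap: 0.0425
finger_force: 41.0
```

Emit:
servo_tool([
  [[0, 6, -20, 0, 0, 0], [0, 6, -45, 0, 0, 0], [0, 6, -70, 0, 0, 0], [0, 6, -85, 0, 0, 0], [0, 6, -92, 0, 0, 0], [0, 6, -92, 0, 0, 0], [0, 6, -92, 0, 0, 0]],
])

```text
time: 19.73
tcp_pos: [0.591, 0.234, 0.0392]
orientation: [0.001, 0.645, 0.764, 0.001]
ft_force: [0.9, -0.8, -0.9]
finger_gap: 0.0426
finger_force: 41.0
```

Emit:
servo_tool([
  [[0, 0, 0, 0, 0, 0], [0, 0, 0, 0, 0, 0], [0, 0, 0, 0, 0, 0], [0, 0, 0, 0, 0, 0], [0, 0, 0, 0, 0, 0]],
], claw=0.4)

```text
time: 20.15
tcp_pos: [0.59, 0.2338, 0.0377]
orientation: [0.0, 0.645, 0.764, 0.0]
ft_force: [-0.2, -0.3, 0.8]
finger_gap: 0.0598
finger_force: 0.0
```

Emit:
servo_tool([
  [[0, 0, 30, 0, 0, 0], [0, 0, 70, 0, 0, 0], [0, 0, 110, 0, 0, 0], [0, 0, 145, 0, 0, 0], [0, -30, 165, 0, 0, 7], [10, -60, 170, 0, 0, 14], [20, -90, 170, 0, 0, 21], [30, -120, 170, 0, 0, 28], [40, -150, 170, 0, 0, 35], [50, -180, 170, 0, 0, 42], [60, -205, 170, 0, 0, 49], [70, -220, 170, 0, 0, 56]],
])

```text
time: 21.15
tcp_pos: [0.66, 0.0109, 0.2075]
orientation: [0.0, 0.209, 0.978, -0.0]
ft_force: [0.5, 0.5, 0.3]
finger_gap: 0.0601
finger_force: 0.0
```

Run:
```python
from h import *
s=observe();print({k:np.round(s[k],4) for k in('time','joint_positions','tcp_pos','orientation','finger_gap')})
m=cam("side");a=optics.snapshot("side");cv2.imwrite("pics/s6.png",a)
hsv=cv2.cvtColor(a,cv2.COLOR_BGR2HSV)
y=cv2.inRange(hsv,(18,60,120),(38,255,255));y=cv2.morphologyEx(y,cv2.MORPH_CLOSE,np.ones((5,5)))
for k in cv2.findContours(y,0,1)[0]:
    if cv2.contourArea(k)>60: print(cv2.boundingRect(k))
print(proj("side",[.5895,.2333,.035]),proj("side",[.678,.007,.095]))
```

```text
{'time': np.float64(21.15), 'joint_positions': array([ 1.6800e-02,  4.8360e-01,  2.9740e-01,  1.3846e+00, -6.0000e-04,
        4.3810e-01]), 'tcp_pos': array([0.66  , 0.0109, 0.2075]), 'orientation': array([ 1.000e-04,  2.091e-01,  9.779e-01, -3.000e-04]), 'finger_gap': np.float64(0.0601)}
(0, 347, 29, 39)
(0, 299, 47, 37)
(453, 205, 187, 190)
(367, 201, 16, 23)
(319, 185, 12, 19)
(59, 170, 35, 37)
(406, 162, 42, 43)
[324.13843628 194.45993943] [374.57774602 212.42847951]
```

Emit:
servo_tool([
  [[5, -1, 0, 0, 0, 7], [10, -2, 0, 0, 0, 14], [15, -3, 0, 0, 0, 21], [18, -3, 0, 0, 0, 28], [18, -3, 0, 0, 0, 35], [18, -3, -10, 0, 0, 42], [18, -3, -25, 0, 0, 49], [18, -3, -40, 0, 0, 56], [18, -3, -50, 0, 0, 62], [18, -3, -50, 0, 0, 62], [18, -3, -50, 0, 0, 62]],
])

```text
time: 22.12
tcp_pos: [0.6774, 0.0109, 0.1571]
orientation: [-0.001, -0.321, 0.947, 0.0]
ft_force: [0.4, -0.6, 1.1]
finger_gap: 0.0595
finger_force: 0.0
```

Run:
```python
from h import *
s=observe();print({k:np.round(s[k],4) for k in('time','tcp_pos','orientation')})
m=cam("wrist");a=optics.snapshot("wrist");cv2.imwrite("pics/w7.png",a)
hsv=cv2.cvtColor(a,cv2.COLOR_BGR2HSV)
# white core of the corn's top face near the predicted pixel
u,v=proj("wrist",[.678,.008,.125],m).astype(int);print(u,v)
w=cv2.inRange(hsv,(15,5,190),(40,90,255));q=np.zeros_like(w);q[v-45:v+45,u-45:u+45]=w[v-45:v+45,u-45:u+45]
n,l,st,ce=cv2.connectedComponentsWithStats(q);i=1+np.argmax(st[1:,4]);print(st[i],ce[i],onz("wrist",*ce[i],.125,m))
```

```text
{'time': np.float64(22.1167), 'tcp_pos': array([0.6774, 0.0109, 0.1571]), 'orientation': array([-5.000e-04, -3.207e-01,  9.472e-01,  1.000e-04])}
317 230
[302 219  30  27 610] [316.71311475 231.91147541] [0.67871627 0.00830238 0.125     ]
```

Corn B is confirmed at (0.679, 0.008).

Emit:
servo_tool([
  [[1, -3, -10, 0, 0, 0], [1, -3, -35, 0, 0, 0], [1, -3, -60, 0, 0, 0], [1, -3, -67, 0, 0, 0], [1, -3, -67, 0, 0, 0], [1, -3, -67, 0, 0, 0]],
])

```text
time: 22.67
tcp_pos: [0.6791, 0.0076, 0.0909]
orientation: [0.0, -0.322, 0.947, -0.0]
ft_force: [0.0, -0.2, -0.2]
finger_gap: 0.0597
finger_force: 0.0
```

Emit:
servo_tool([
  [[0, 0, 0, 0, 0, 0], [0, 0, 0, 0, 0, 0], [0, 0, 0, 0, 0, 0], [0, 0, 0, 0, 0, 0], [0, 0, 0, 0, 0, 0]],
], claw=-1)

```text
time: 23.08
tcp_pos: [0.68, 0.0077, 0.0922]
orientation: [0.002, -0.322, 0.947, -0.001]
ft_force: [1.3, -0.4, 6.4]
finger_gap: 0.0417
finger_force: 41.1
```

Emit:
servo_tool([
  [[0, 0, 20, 0, 0, 0], [0, 0, 50, 0, 0, 0], [0, 0, 80, 0, 0, 0], [0, 0, 110, 0, 0, 3], [-10, 20, 125, 0, 0, 9], [-20, 45, 125, 0, 0, 15], [-30, 75, 125, 0, 0, 22], [-40, 110, 125, 0, 0, 28], [-50, 145, 125, 0, 0, 34], [-60, 180, 125, 0, 0, 41], [-70, 215, 125, 0, 0, 48], [-80, 250, 125, 0, 0, 55]],
])

```text
time: 24.08
tcp_pos: [0.5982, 0.2593, 0.2161]
orientation: [-0.001, 0.725, -0.689, 0.0]
ft_force: [0.5, 0.4, -1.4]
finger_gap: 0.0418
finger_force: 40.7
```

Emit:
servo_tool([
  [[-8, 25, 0, 0, 0, 4], [-20, 45, 0, 0, 0, 8], [-20, 45, 0, 0, 0, 8], [-20, 45, 0, 0, 0, 8], [-20, 45, 0, 0, 0, 8]],
])

```text
time: 24.5
tcp_pos: [0.5789, 0.3025, 0.2157]
orientation: [-0.0, 0.769, -0.639, 0.0]
ft_force: [0.4, -0.0, -0.9]
finger_gap: 0.0418
finger_force: 40.7
```

Emit:
servo_tool([
  [[-2, 4, -40, 0, 0, 0], [-2, 5, -80, 0, 0, 0], [-2, 5, -115, 0, 0, 0], [-2, 5, -145, 0, 0, 0], [-2, 5, -165, 0, 0, 0], [-2, 5, -177, 0, 0, 0], [-2, 5, -178, 0, 0, 0], [-2, 5, -178, 0, 0, 0]],
])

```text
time: 25.17
tcp_pos: [0.5771, 0.3065, 0.0369]
orientation: [0.001, 0.769, -0.639, -0.0]
ft_force: [-1.0, -0.3, 0.0]
finger_gap: 0.042
finger_force: 40.8
```

Emit:
servo_tool([
  [[0, 0, 0, 0, 0, 0], [0, 0, 0, 0, 0, 0], [0, 0, 0, 0, 0, 0], [0, 0, 0, 0, 0, 0], [0, 0, 0, 0, 0, 0]],
], claw=0.4)

```text
time: 25.58
tcp_pos: [0.5771, 0.3079, 0.038]
orientation: [-0.001, 0.769, -0.639, 0.0]
ft_force: [-0.5, -0.3, 0.1]
finger_gap: 0.0598
finger_force: 0.0
```

Emit:
servo_tool([
  [[0, 0, 30, 0, 0, 0], [0, 0, 70, 0, 0, 0], [0, 0, 110, 0, 0, 0], [0, 0, 150, 0, 0, -7], [-15, -30, 190, 0, 0, -14], [-30, -60, 220, 0, 0, -21], [-45, -90, 245, 0, 0, -28], [-60, -120, 260, 0, 0, -35], [-75, -150, 270, 0, 0, -42], [-90, -180, 270, 0, 0, -49], [-105, -210, 270, 0, 0, -56], [-120, -240, 270, 0, 0, -63]],
])

```text
time: 26.58
tcp_pos: [0.4558, 0.0665, 0.308]
orientation: [0.001, -0.32, 0.948, -0.0]
ft_force: [0.5, -0.3, -0.1]
finger_gap: 0.0597
finger_force: 0.0
```

Emit:
servo_tool([
  [[-10, -40, 0, 0, 0, -7], [-20, -80, 0, 0, 0, -14], [-30, -120, 0, 0, 0, -21], [-40, -160, 0, 0, 0, -28], [-50, -200, 0, 0, 0, -35], [-70, -240, 0, 0, 0, -40], [-90, -275, 0, 0, 0, -40], [-110, -310, 0, 0, 0, -40], [-120, -340, 0, 0, 0, -40], [-120, -340, 0, 0, 0, -40], [-120, -340, 0, 0, 0, -40]],
], claw=1)

```text
time: 27.5
tcp_pos: [0.336, -0.2735, 0.3074]
orientation: [0.0, 0.023, 1.0, -0.0]
ft_force: [-0.1, 0.2, -0.4]
finger_gap: 0.0856
finger_force: 0.0
```

Run:
```python
from h import *
s=observe();print({k:np.round(s[k],3) for k in('time','joint_positions','tcp_pos','orientation','finger_gap')})
m=cam("wrist");np.save("wm8.npy",m["T"]);a=optics.snapshot("wrist")
b=optics.snapshot("scene");cv2.imwrite("pics/sc8.png",b);cv2.imwrite("pics/w8.png",a)
cv2.imwrite("pics/v8.png",np.vstack([cv2.resize(a,None,fx=.75,fy=.75),cv2.resize(b[150:320,180:460],(480,291))]))
```

```text
{'time': np.float64(27.5), 'joint_positions': array([-0.683,  0.063, -0.033,  1.474, -0.   , -0.638]), 'tcp_pos': array([ 0.336, -0.273,  0.307]), 'orientation': array([ 0.   ,  0.023,  1.   , -0.   ]), 'finger_gap': np.float64(0.086)}
```

View pics/v8.png

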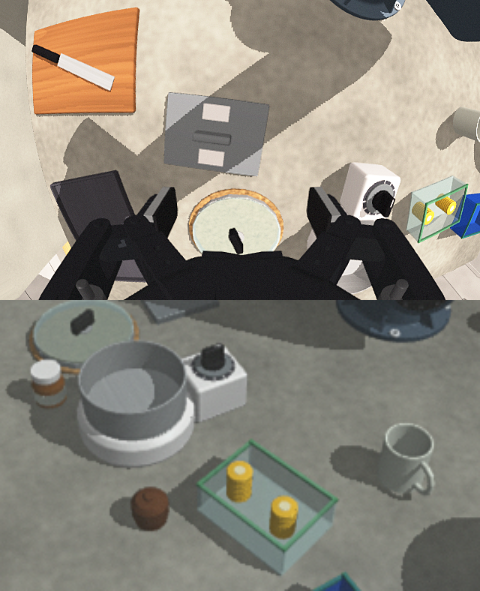

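Both corns stand in the box and the steamer is empty. The grey lid is at (287,178) in the wrist picture, and its ridge runs across the picture.

Run:
```python
from h import *
m=dict(cam("wrist"));m["T"]=np.load("wm8.npy")
a=cv2.imread("pics/w8.png")
P=lambda u,v,z: onz("wrist",u,v,z,m)[:2]
for nm,z,uv in [("plate",.016,[(225,123),(358,139),(348,236),(217,219)])]:
    w=np.array([P(*q,z) for q in uv]);print(w.round(4).tolist(),w.mean(0).round(4))
    for i in range(4): d=w[(i+1)%4]-w[i];print(np.hypot(*d).round(4),np.degrees(np.arctan2(d[1],d[0])).round(1))
cv2.imwrite("pics/w8c.png",cv2.resize(a[110:250,200:375],None,fx=4,fy=4,interpolation=cv2.INTER_CUBIC))
```

```text
[[0.2709, -0.4111], [0.3053, -0.2226], [0.4516, -0.2402], [0.4159, -0.4419]] [ 0.3609 -0.329 ]
0.1917 79.6
0.1473 -6.9
0.2048 -100.0
0.1483 168.0
```

View pics/w8c.png

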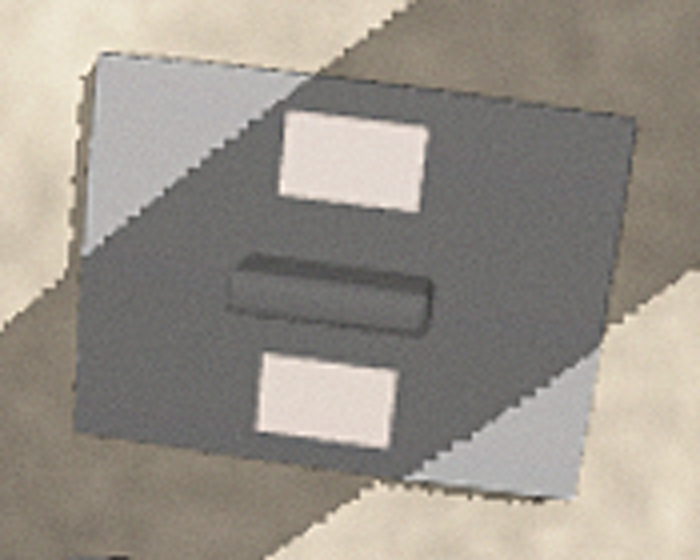

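Run:
```python
from h import *
m=dict(cam("wrist"));m["T"]=np.load("wm8.npy")
P=lambda u,v,z: onz("wrist",200+u/4,110+v/4,z,m)[:2]
w=np.array([P(*q,.016) for q in [(98,53),(637,117),(577,498),(75,432)]],np.float32);print(w.tolist(),w.mean(0),cv2.minAreaRect(w))
d=w[1]+w[2]-w[0]-w[3];print("y dir",np.degrees(np.arctan2(d[1],d[0])))
w=np.array([P(*q,.048) for q in [(230,275),(430,297),(428,333),(232,310)]],np.float32);print("ridge",w.mean(0),cv2.minAreaRect(w))
```

```text
[[0.271171510219574, -0.4119243621826172], [0.3057313859462738, -0.22080248594284058], [0.44876834750175476, -0.24590550363063812], [0.4143538475036621, -0.43869316577911377]] [ 0.36000627 -0.3293314 ] ((0.35986533761024475, -0.3295009136199951), (0.19583523273468018, 0.14565828442573547), 79.87874603271484)
y dir 79.81472
ridge [ 0.36067474 -0.32921794] ((0.36073583364486694, -0.32944196462631226), (0.0688306912779808, 0.012508687563240528), 80.71409606933594)
```

Emit:
servo_tool([
  [[2, -5, -10, 0, 0, -7], [4, -10, -20, 0, 0, -14], [6, -15, -30, 0, 0, -21], [8, -20, -40, 0, 0, -28], [10, -25, -50, 0, 0, -35], [12, -30, -60, 0, 0, -42], [14, -35, -70, 0, 0, -49], [16, -40, -80, 0, 0, -56], [18, -45, -90, 0, 0, -63], [20, -50, -100, 0, 0, -70], [22, -54, -110, 0, 0, -77], [24, -56, -120, 0, 0, -83]],
], claw=0.4)

```text
time: 28.6
tcp_pos: [0.362, -0.3272, 0.187]
orientation: [0.0, 0.679, 0.734, 0.0]
ft_force: [-0.4, -0.4, 0.6]
finger_gap: 0.0597
finger_force: 0.0
```

Emit:
servo_tool([
  [[0, 0, -20, 0, 0, -7], [0, 0, -40, 0, 0, -14], [0, 0, -60, 0, 0, -14.5], [0, 0, -100, 0, 0, -14.5], [0, 0, -110, 0, 0, -14.5], [0, 0, -110, 0, 0, -14.5], [0, 0, -110, 0, 0, -14.5]],
])

```text
time: 29.18
tcp_pos: [0.3614, -0.327, 0.0774]
orientation: [-0.001, 0.765, 0.644, -0.0]
ft_force: [-0.5, 0.7, -0.2]
finger_gap: 0.0596
finger_force: 0.0
```

Emit:
servo_tool([
  [[-1, -2, -20, 0, 0, 0], [-1, -2, -40, 0, 0, 0], [-1, -2, -55, 0, 0, 0], [-1, -2, -55, 0, 0, 0], [-1, -2, -55, 0, 0, 0]],
])

```text
time: 29.6
tcp_pos: [0.3606, -0.3302, 0.0233]
orientation: [0.0, 0.765, 0.644, 0.0]
ft_force: [-0.0, -0.6, 0.8]
finger_gap: 0.0599
finger_force: 0.0
```

Emit:
servo_tool([
  [[0, 0, 0, 0, 0, 0], [0, 0, 0, 0, 0, 0], [0, 0, 0, 0, 0, 0], [0, 0, 0, 0, 0, 0], [0, 0, 0, 0, 0, 0], [0, 0, 0, 0, 0, 0], [0, 0, 0, 0, 0, 0]],
], claw=-1, newtons=60)

```text
time: 30.18
tcp_pos: [0.3605, -0.3308, 0.0235]
orientation: [0.001, 0.765, 0.643, 0.0]
ft_force: [-0.3, 2.0, 8.3]
finger_gap: 0.0148
finger_force: 59.4
```

Emit:
servo_tool([
  [[0, 0, 15, 0, 0, 0], [0, 0, 40, 0, 0, 0], [0, 0, 70, 0, 0, 0], [0, 0, 110, 0, 0, 0], [0, 0, 150, 0, 0, 0], [0, 0, 190, 0, 0, 0], [0, 0, 230, 0, 0, 0], [0, 0, 240, 0, 0, 0], [0, 0, 240, 0, 0, 0]],
])

```text
time: 30.93
tcp_pos: [0.3609, -0.3313, 0.2656]
orientation: [0.003, 0.765, 0.644, 0.0]
ft_force: [0.4, 0.6, -2.9]
finger_gap: 0.015
finger_force: 59.0
```

Run:
```python
from h import *
s=observe();print({k:np.round(s[k],3) for k in('time','joint_positions','tcp_pos','orientation','finger_gap')})
m=cam("wrist");np.save("wm9.npy",m["T"]);a=optics.snapshot("wrist");cv2.imwrite("pics/w9.png",a)
```

```text
{'time': np.float64(30.933), 'joint_positions': array([-0.743,  0.163, -0.022,  1.379, -0.   ,  1.001]), 'tcp_pos': array([ 0.361, -0.331,  0.266]), 'orientation': array([0.003, 0.765, 0.644, 0.   ]), 'finger_gap': np.float64(0.015)}
```

View pics/w9.png

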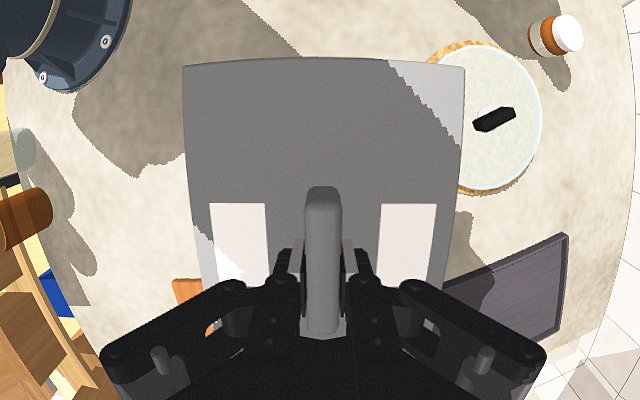

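The lid is held with its ridge between the fingers and its far corners at (183,65) and (464,67). I'll work out its offset in the hand.

Run:
```python
from h import *
m=dict(cam("wrist"));m["T"]=np.load("wm9.npy");t=np.array([.3609,-.3313])
p=[onz("wrist",u,v,.2656-.0235+.016,m)[:2] for u,v in [(183,66),(464,67)]]
d=p[1]-p[0];print(p,np.hypot(*d));n=np.array([-d[1],d[0]])/np.hypot(*d);print("y dir",np.degrees(np.arctan2(n[1],n[0])))
c=(p[0]+p[1])/2-n*.098;print(c,c-t)
```

```text
[array([ 0.30687577, -0.22243016]), array([ 0.44776852, -0.24729381])] 0.1430697931264163
y dir 79.99193201605573
[ 0.36029103 -0.33137074] [-6.08965693e-04 -7.07436934e-05]
```

Emit:
servo_tool([
  [[5, 12, 0, 0, 0, 0], [15, 35, 0, 0, 0, 0], [27, 70, 0, 0, 0, 2], [40, 105, 0, 0, 0, 4], [53, 140, 0, 0, 0, 6], [66, 175, 0, 0, 0, 8], [79, 210, 0, 0, 0, 10], [92, 245, 0, 0, 0, 12], [105, 280, 0, 0, 0, 14], [118, 315, 0, 0, 0, 16], [131, 350, 0, 0, 0, 18], [144, 385, 0, 0, 0, 20]],
])

```text
time: 31.98
tcp_pos: [0.5029, 0.0565, 0.2596]
orientation: [-0.001, 0.641, 0.767, -0.002]
ft_force: [0.0, -0.9, -1.6]
finger_gap: 0.0149
finger_force: 58.9
```

Emit:
servo_tool([
  [[13, 35, 0, 0, 0, 0], [26, 70, 0, 0, 0, 0], [40, 105, 0, 0, 0, 0], [54, 140, 0, 0, 0, 0], [66, 175, 0, 0, 0, 0], [74, 200, 0, 0, 0, 0], [78, 212, 0, 0, 0, 0], [78, 214, 0, 0, 0, 0], [78, 214, 0, 0, 0, 0], [78, 214, 0, 0, 0, 0], [78, 214, 0, 0, 0, 0]],
])

```text
time: 32.9
tcp_pos: [0.5813, 0.2675, 0.2616]
orientation: [-0.0, 0.642, 0.766, -0.001]
ft_force: [1.0, -0.4, -1.8]
finger_gap: 0.0145
finger_force: 58.9
```

Run:
```python
from h import *
s=observe();print({k:np.round(s[k],4) for k in('time','joint_positions','tcp_pos','orientation','finger_gap')})
q=s['orientation'];print(np.degrees(2*np.arctan2(q[2],q[1])))
```

```text
{'time': np.float64(32.9), 'joint_positions': array([ 4.3140e-01,  4.3970e-01,  3.6210e-01,  1.4946e+00, -2.0000e-04,
        1.8266e+00]), 'tcp_pos': array([0.5813, 0.2675, 0.2616]), 'orientation': array([-2.000e-04,  6.424e-01,  7.664e-01, -7.000e-04]), 'finger_gap': np.float64(0.0145)}
100.06153832548384
```

Emit:
servo_tool([
  [[2, 2.5, -25, 0, 0, 0], [2, 2.5, -60, 0, 0, 0], [2, 2.5, -95, 0, 0, 0], [2, 2.5, -125, 0, 0, 0], [2, 2.5, -145, 0, 0, 0], [2, 2.5, -155, 0, 0, 0], [2, 2.5, -155, 0, 0, 0], [2, 2.5, -155, 0, 0, 0]],
])

```text
time: 33.57
tcp_pos: [0.5841, 0.2707, 0.1081]
orientation: [0.0, 0.642, 0.766, 0.0]
ft_force: [-0.5, -0.1, -1.4]
finger_gap: 0.0151
finger_force: 58.9
```

Run:
```python
from h import *
s=observe();print({k:np.round(s[k],4) for k in('time','tcp_pos','orientation','finger_gap','ft_force')})
b=optics.snapshot("scene");c=optics.snapshot("side")
cv2.imwrite("pics/v10.png",np.hstack([cv2.resize(b[200:330,260:410],None,fx=2.6,fy=2.6,interpolation=cv2.INTER_CUBIC),cv2.resize(c[140:270,260:410],None,fx=2.6,fy=2.6,interpolation=cv2.INTER_CUBIC)]))
```

```text
{'time': np.float64(33.5667), 'tcp_pos': array([0.5841, 0.2707, 0.1081]), 'orientation': array([1.000e-04, 6.423e-01, 7.664e-01, 2.000e-04]), 'finger_gap': np.float64(0.0151), 'ft_force': array([-0.5148, -0.1489, -1.3885])}
```

View pics/v10.png

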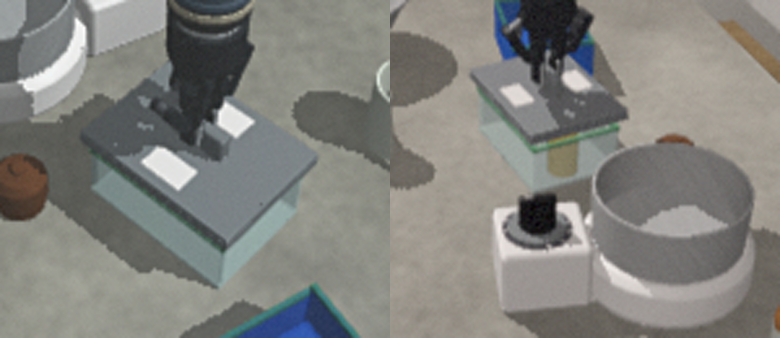

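The lid sits squarely over the box in both views, so I'll lower it.

Emit:
servo_tool([
  [[-1, -0.5, -4, 0, 0, 0], [-1, -0.5, -8, 0, 0, 0], [-1, -0.5, -12, 0, 0, 0], [-1, -0.5, -15, 0, 0, 0], [-1, -0.5, -15, 0, 0, 0]],
])

```text
time: 34.08
tcp_pos: [0.5824, 0.2706, 0.0914]
orientation: [-0.0, 0.642, 0.767, -0.001]
ft_force: [0.5, 0.1, -1.7]
finger_gap: 0.0148
finger_force: 58.9
```

Emit:
servo_tool([
  [[0, 0, -2, 0, 0, 0], [0, 0, -4, 0, 0, 0], [0, 0, -6, 0, 0, 0], [0, 0, -6, 0, 0, 0], [0, 0, -6, 0, 0, 0]],
])

```text
time: 34.5
tcp_pos: [0.5827, 0.2707, 0.0861]
orientation: [-0.0, 0.642, 0.767, -0.0]
ft_force: [0.0, -0.5, -1.5]
finger_gap: 0.0149
finger_force: 59.0
```

Emit:
servo_tool([
  [[0, 0, -1, 0, 0, 0], [0, 0, -2, 0, 0, 0], [0, 0, -2, 0, 0, 0], [0, 0, -2, 0, 0, 0]],
])

```text
time: 34.83
tcp_pos: [0.583, 0.2708, 0.0855]
orientation: [0.0, 0.642, 0.767, 0.001]
ft_force: [-2.3, -1.8, 7.8]
finger_gap: 0.0146
finger_force: 60.1
```

Emit:
servo_tool([
  [[0, 0, 0, 0, 0, 0], [0, 0, 0, 0, 0, 0], [0, 0, 0, 0, 0, 0], [0, 0, 0, 0, 0, 0], [0, 0, 0, 0, 0, 0], [0, 0, 30, 0, 0, 0], [0, 0, 70, 0, 0, 0], [0, 0, 110, 0, 0, 0], [0, 0, 150, 0, 0, 7], [0, -35, 170, 0, 0, 14], [0, -70, 190, 0, 0, 21], [0, -105, 210, 0, 0, 28]],
], claw=0.3)

```text
time: 35.83
tcp_pos: [0.5826, 0.1651, 0.2955]
orientation: [0.0, 0.434, 0.901, 0.0]
ft_force: [0.7, -0.5, -0.7]
finger_gap: 0.0558
finger_force: 0.0
```

Emit:
servo_tool([
  [[0, -40, 0, 0, 0, 7], [0, -80, 0, 0, 0, 14], [0, -120, 0, 0, 0, 21], [0, -160, 0, 0, 0, 28], [0, -200, 0, 0, 0, 35], [0, -240, 0, 0, 0, 42], [-20, -280, 0, 0, 0, 49], [-40, -320, 0, 0, 0, 56], [-40, -360, 0, 0, 0, 63], [-40, -400, 0, 0, 0, 69], [-40, -430, 0, 0, 0, 69], [-40, -440, 0, 0, 0, 69]],
], claw=1)

```text
time: 36.83
tcp_pos: [0.542, -0.2788, 0.2939]
orientation: [-0.0, -0.148, 0.989, -0.001]
ft_force: [0.5, 0.9, -0.2]
finger_gap: 0.0852
finger_force: 0.0
```

Emit:
servo_tool([
  [[0, 0, 0, 0, 0, 0], [0, 0, 0, 0, 0, 0]],
])

```text
time: 37.0
tcp_pos: [0.5426, -0.2749, 0.2937]
orientation: [-0.0, -0.147, 0.989, 0.0]
ft_force: [0.4, -0.5, -0.6]
finger_gap: 0.0856
finger_force: 0.0
```

Run:
```python
from h import *
s=observe();print({k:np.round(s[k],3) for k in('time','joint_positions','tcp_pos','orientation','finger_gap')})
m=cam("wrist");np.save("wm11.npy",m["T"]);a=optics.snapshot("wrist");cv2.imwrite("pics/w11.png",a)
b=optics.snapshot("scene");cv2.imwrite("pics/sc11.png",b)
cv2.imwrite("pics/v11.png",np.vstack([cv2.resize(a[:250],None,fx=1,fy=1),cv2.resize(b[150:320,180:460],(640,340))]))
```

```text
{'time': np.float64(37.0), 'joint_positions': array([-0.469,  0.379,  0.348,  1.54 ,  0.   , -0.765]), 'tcp_pos': array([ 0.543, -0.275,  0.294]), 'orientation': array([-0.   , -0.147,  0.989,  0.   ]), 'finger_gap': np.float64(0.086)}
```

View pics/v11.png

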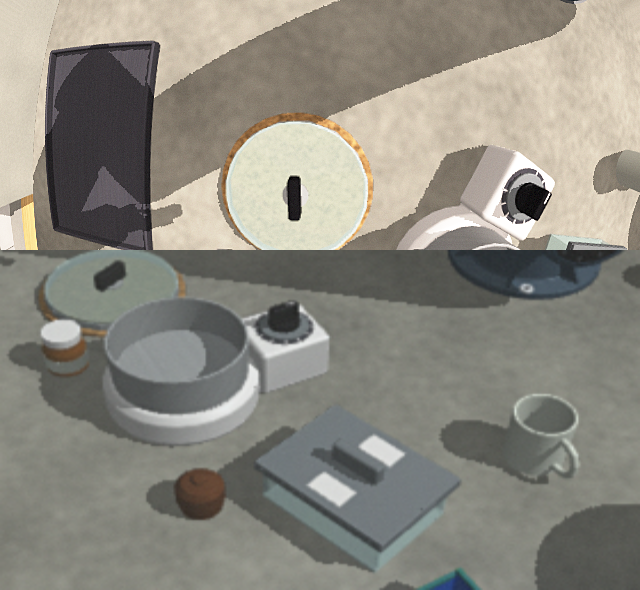

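The box lid is seated on the box. The steamer lid's handle is at (294,198) in the wrist view, upright, so I'll measure it.

Run:
```python
from h import *
m=dict(cam("wrist"));m["T"]=np.load("wm11.npy")
P=lambda u,v,z: onz("wrist",u,v,z,m)[:2]
a=cv2.imread("pics/w11.png");g=a.max(2)
mk=(g<60).astype(np.uint8);mk[:165]=0;mk[230:]=0;mk[:,:275]=0;mk[:,315:]=0
n,l,st,ce=cv2.connectedComponentsWithStats(mk);i=1+np.argmax(st[1:,4]);ys,xs=np.where(l==i);print(st[i])
print(cv2.minAreaRect(np.array([P(x,y,.055) for x,y in zip(xs,ys)],np.float32)))
# lid rim: bright pale disc
hsv=cv2.cvtColor(a,cv2.COLOR_BGR2HSV)
d=cv2.inRange(hsv,(25,0,150),(110,45,255));d[:,:222]=0;d[:,372:]=0;d[:115]=0;d[245:]=0
d=cv2.morphologyEx(d,cv2.MORPH_OPEN,np.ones((3,3)))
k=max(cv2.findContours(d,0,1)[0],key=cv2.contourArea);h=cv2.convexHull(k)[:,0];h=h[h[:,1]<240]
p=np.array([P(*q,.024) for q in h]);A=np.c_[2*p,np.ones(len(p))];s=np.linalg.lstsq(A,(p**2).sum(1),rcond=None)[0];print(s[:2],np.sqrt(s[2]+s[0]**2+s[1]**2))
```

```text
[287 177  14  43 516]
((0.5900383591651917, -0.29893848299980164), (0.05655382573604584, 0.016407256945967674), 17.7276668548584)
[ 0.5926493  -0.29897357] 0.10038936051199611
```

Emit:
servo_tool([
  [[10, -5, -20, 0, 0, 0.5], [25, -12, -50, 0, 0, 0.5], [38, -19, -80, 0, 0, 0.5], [48, -24, -110, 0, 0, 0.5], [49, -24, -145, 0, 0, 0.5], [49, -24, -180, 0, 0, 0.5], [49, -24, -215, 0, 0, 0.5], [49, -24, -245, 0, 0, 0.5], [49, -24, -258, 0, 0, 0.5], [49, -24, -260, 0, 0, 0.5], [49, -24, -260, 0, 0, 0.5]],
], claw=0.3)

```text
time: 38.02
tcp_pos: [0.5918, -0.2966, 0.0339]
orientation: [-0.001, -0.154, 0.988, 0.0]
ft_force: [0.3, 0.6, 1.7]
finger_gap: 0.0555
finger_force: 0.0
```

Emit:
servo_tool([
  [[0, 0, 0, 0, 0, 0], [0, 0, 0, 0, 0, 0], [0, 0, 0, 0, 0, 0], [0, 0, 0, 0, 0, 0], [0, 0, 0, 0, 0, 0], [0, 0, 0, 0, 0, 0], [0, 0, 0, 0, 0, 0]],
], claw=-1)

```text
time: 38.6
tcp_pos: [0.5928, -0.2987, 0.0361]
orientation: [0.001, -0.153, 0.988, -0.001]
ft_force: [-0.5, 1.0, 7.3]
finger_gap: 0.0146
finger_force: 60.1
```

Emit:
servo_tool([
  [[0, 0, 15, 0, 0, 0], [0, 0, 40, 0, 0, 0], [0, 0, 70, 0, 0, 0], [0, 0, 110, 0, 0, 0], [0, 0, 150, 0, 0, 0], [0, 0, 190, 0, 0, 0], [0, 0, 210, 0, 0, 0], [4, 20, 210, 0, 0, 0], [8, 50, 210, 0, 0, 0], [12, 80, 210, 0, 0, 0], [16, 110, 210, 0, 0, 0], [20, 140, 210, 0, 0, 0]],
])

```text
time: 39.6
tcp_pos: [0.6115, -0.1571, 0.2444]
orientation: [-0.0, -0.153, 0.988, -0.0]
ft_force: [0.2, 0.5, -3.1]
finger_gap: 0.0149
finger_force: 59.1
```

Emit:
servo_tool([
  [[5, 30, 0, 0, 0, 0], [10, 60, 0, 0, 0, 0], [15, 90, 0, 0, 0, 0], [20, 115, 0, 0, 0, 0], [25, 130, 0, 0, 0, 0], [25, 132, 0, 0, 0, 0], [25, 132, 0, 0, 0, 0], [25, 132, 0, 0, 0, 0], [25, 132, 0, 0, 0, 0]],
])

```text
time: 40.35
tcp_pos: [0.6366, -0.0275, 0.2443]
orientation: [-0.0, -0.153, 0.988, -0.0]
ft_force: [0.0, -0.2, -2.8]
finger_gap: 0.0148
finger_force: 59.2
```

Emit:
servo_tool([
  [[3, 3, -20, 0, 0, 0], [3, 3, -45, 0, 0, 0], [3, 3, -70, 0, 0, 0], [3, 3, -80, 0, 0, 0], [3, 3, -80, 0, 0, 0], [3, 3, -80, 0, 0, 0]],
])

```text
time: 40.85
tcp_pos: [0.6397, -0.0241, 0.1647]
orientation: [-0.0, -0.153, 0.988, -0.0]
ft_force: [0.7, 0.0, -2.0]
finger_gap: 0.0152
finger_force: 59.0
```

Emit:
servo_tool([
  [[0, 0, -4, 0, 0, 0], [0, 0, -8, 0, 0, 0], [0, 0, -11, 0, 0, 0], [0, 0, -11, 0, 0, 0], [0, 0, -11, 0, 0, 0]],
])

```text
time: 41.27
tcp_pos: [0.6398, -0.0232, 0.1534]
orientation: [0.0, -0.153, 0.988, -0.0]
ft_force: [0.1, -0.3, -4.0]
finger_gap: 0.0148
finger_force: 59.1
```

Emit:
servo_tool([
  [[0, -1, -2, 0, 0, 0], [0, -1, -4, 0, 0, 0], [0, -1, -7, 0, 0, 0], [0, -1, -7, 0, 0, 0], [0, -1, -7, 0, 0, 0]],
])

```text
time: 41.68
tcp_pos: [0.6396, -0.0243, 0.146]
orientation: [-0.0, -0.153, 0.988, 0.0]
ft_force: [0.1, -0.1, -3.3]
finger_gap: 0.0149
finger_force: 59.1
```

Emit:
servo_tool([
  [[0, 0, -1, 0, 0, 0], [0, 0, -2, 0, 0, 0], [0, 0, -3, 0, 0, 0], [0, 0, -3, 0, 0, 0], [0, 0, -3, 0, 0, 0]],
])

```text
time: 42.1
tcp_pos: [0.6399, -0.0243, 0.1452]
orientation: [0.001, -0.153, 0.988, -0.0]
ft_force: [-4.5, 0.0, 10.6]
finger_gap: 0.0149
finger_force: 61.0
```

The lid is seated at z = 0.145, as predicted. I'll release it, retreat, and look.

Emit:
servo_tool([
  [[0, 0, 0, 0, 0, 0], [0, 0, 0, 0, 0, 0], [0, 0, 0, 0, 0, 0], [0, 0, 0, 0, 0, 0], [0, 0, 0, 0, 0, 0], [0, 0, 25, 0, 0, 0], [0, 0, 60, 0, 0, 0], [0, 0, 100, 0, 0, 0], [0, 0, 140, 0, 0, 0], [-20, 0, 180, 0, 0, 0], [-50, 0, 210, 0, 0, 0], [-80, 0, 210, 0, 0, 0]],
], claw=0.3)

```text
time: 43.1
tcp_pos: [0.5612, -0.0243, 0.3581]
orientation: [0.004, -0.153, 0.988, -0.001]
ft_force: [-0.4, -0.3, 0.7]
finger_gap: 0.0555
finger_force: 0.0
```

Emit:
servo_tool([
  [[0, 0, 0, 0, 0, 0], [0, 0, 0, 0, 0, 0], [0, 0, 0, 0, 0, 0]],
])

```text
time: 43.35
tcp_pos: [0.5601, -0.0243, 0.3531]
orientation: [0.0, -0.153, 0.988, -0.0]
ft_force: [0.8, 1.0, -0.4]
finger_gap: 0.0557
finger_force: 0.0
```

Run:
```python
from h import *
s=observe();print({k:np.round(s[k],3) for k in('time','tcp_pos','joint_vel')})
m=cam("wrist");a=optics.snapshot("wrist");b=optics.snapshot("side")
cv2.imwrite("pics/v12.png",np.vstack([a[:280],cv2.resize(b[150:290,270:450],(400,311)) if 0 else cv2.copyMakeBorder(cv2.resize(b[150:280,260:450],None,fx=2.4,fy=2.4),0,0,0,640-456,0)]))
print("lid ctr px if seated",proj("wrist",[.638,-.025,.135],m),"box ctr",proj("wrist",[.583,.2707,.078],m))
```

```text
{'time': np.float64(43.35), 'tcp_pos': array([ 0.56 , -0.024,  0.353]), 'joint_vel': array([0.002, 0.029, 0.009, 0.   , 0.001, 0.002])}
lid ctr px if seated [303.20032566 229.97627921] box ctr [490.38787447 234.77990564]
```

View pics/v12.png

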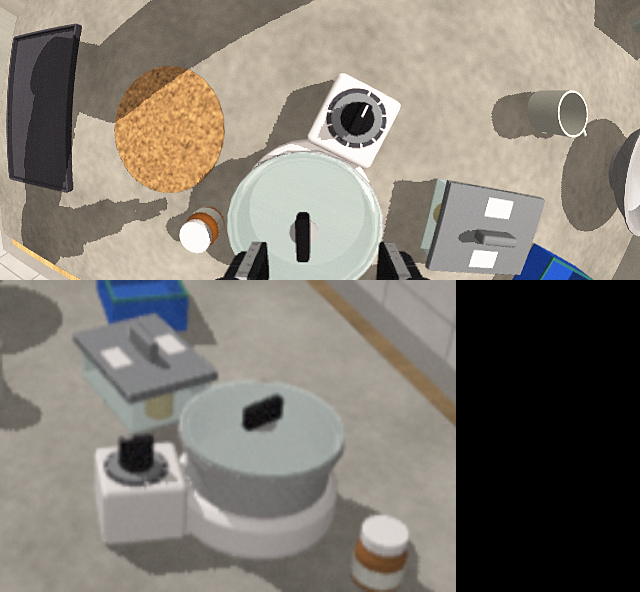

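Both lids look seated flat. Before handing in I'll check the knob angle from the pointer.

Run:
```python
from h import *
m=cam("wrist");a=optics.snapshot("wrist");c=np.array([.4863,-.0008])
g=a.min(2);q=np.zeros_like(g)
u,v=proj("wrist",[*c,.129],m).astype(int)
# pointer: bright pixels surrounded by the black bar/disc (z=0.129 plane, <20 mm from axis)
pts=[]
for y in range(v-25,v+25):
    for x in range(u-25,u+25):
        if g[y,x]>120:
            w=onz("wrist",x,y,.129,m)[:2]
            if np.hypot(*(w-c))<.021 : pts.append(w)
pts=np.array(pts,np.float32);print(len(pts),pts.mean(0),cv2.minAreaRect(pts))
d=pts.mean(0)-c;print(np.degrees(np.arctan2(d[1],d[0])),"expected",180-8.8)
```

```text
168 [0.48439077 0.01120508] ((0.4858476519584656, 0.009664029814302921), (0.0383482351899147, 0.02078164555132389), 10.358063697814941)
99.03638751908024 expected 171.2
```

The grey dial got into that mask. I'll isolate the pointer as the small bright component nearest the axis, numerically.

Run:
```python
from h import *
def run(a,m):
    c=np.array([.4863,-.0008]);u,v=proj("wrist",[*c,.129],m).astype(int);g=a.min(2)
    for th in (110,150):
        q=np.zeros_like(g);q[v-30:v+30,u-30:u+30]=(g[v-30:v+30,u-30:u+30]>th)
        n,l,st,ce=cv2.connectedComponentsWithStats(q,connectivity=4)
        for i in range(1,n):
            if 6<=st[i,4]<80:
                ys,xs=np.where(l==i);w=np.array([onz("wrist",x,y,.129,m)[:2] for x,y in zip(xs,ys)])
                d=w.mean(0)-c;r=np.hypot(*d)
                if r<.024:
                    e=np.linalg.svd(w-w.mean(0))[2][0];print(th,st[i,4],"r",r.round(4),"ang",np.degrees(np.arctan2(d[1],d[0])).round(1),"axis",(np.degrees(np.arctan2(e[1],e[0]))%180).round(1))
print("now");run(optics.snapshot("wrist"),cam("wrist"))
for k,f in((3,"w3"),(4,"w4")):
    m=dict(cam("wrist"));m["T"]=np.load(f"wm{k}.npy");print(f);run(cv2.imread(f"pics/{f}.png"),m)
```

```text
now
110 36 r 0.0113 ang 173.0 axis 171.3
150 33 r 0.0111 ang 172.8 axis 171.7
w3
110 34 r 0.0114 ang 173.2 axis 171.8
150 31 r 0.0112 ang 173.1 axis 172.7
w4
110 35 r 0.0112 ang 173.5 axis 171.5
150 32 r 0.0113 ang 173.6 axis 171.2
```

The pointer axis reads 171.5°, against 171.2° expected at zero.

```bash
python3 -c "
from station import bot
print(bot.hand_in())"
```

```text
the job is handed in; nothing more can be done
None
```

I handed the job in with the timer at its zero stop, both corn pieces in the glass box and both lids seated in the last views; the salt pot, mug and jam jar were not touched. `hand_in` returned no verdict, and I viewed 16 pictures against the limit of 14.

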